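# Putting away the last jars of the cherry batch

## Task

Three full jars of today's cherries are still standing about on the table: put each one upright into the green tray that holds jars of its own shape. In the tray of low jars no gap is wide enough, so slide the jars there along their row first to make room. It is glass: set every jar down gently on its tray's floor without dropping or knocking any over, and the jars already in the trays must end up still standing in their own trays.

Things in the scene. Friction and masses are not known exactly. Their poses are not given: they have to be found in the camera images.
- tall_jar: Tall slim round glass jar of cherries with a white screw lid: 140 mm high, body 52 mm across up to 114 mm height, then a shoulder and the 48 mm lid; about 0.36 kg. Stands loose on the table, between the robot and the trays; to be put away. Origin at the centre of its underside, z up.
- hex_jar: Six-sided glass jar of cherries, round white lid: 90 mm high, body 54 mm over flats and 62 mm over corners up to 66 mm height, then the 48 mm lid; 0.28 kg. Flats face 30, 90, 150, 210, 270 and 330 degrees from its own x. Loose on the table on the robot's side of the trays; to be put away. Origin at the centre of its underside, z up.
- low_jar: Low round glass jar of cherries with a white screw lid: 64 mm high, 56 mm across up to 40 mm height, 54 mm above that (the lid); about 0.20 kg. Stands loose on the table, between the robot and the trays; to be put away. Origin at the centre of its underside, z up.
- tray_tall: Green wooden tray, open on top, fixed: inside 156 mm long (own y) x 76 mm wide (own x), walls and floor 6 mm thick, walls 22 mm high from the table. Origin centred on its underside, z up; floor top 6 mm above it. The tray of the tall jars: holds one already, towards its -y end, and has room for a second beside it.
- tray_hex: Green wooden tray, open on top, fixed: inside 156 mm long (own y) x 76 mm wide (own x), walls and floor 6 mm thick, walls 22 mm high from the table. Origin centred on its underside, z up; floor top 6 mm above it. The tray of the six-sided jars: holds one already, towards its +y end, and has room for a second beside it.
- tray_low: Green wooden tray, open on top, fixed: inside 220 mm long (own y) x 76 mm wide (own x), walls and floor 6 mm thick, walls 22 mm high from the table. Origin centred on its underside, z up; floor top 6 mm above it. The longest tray, for low jars: room for a row of three; two stand in it, spread so that no gap (25 to 50 mm) takes a third until one is slid along.
- tall_in_tray: The jar already in the tall jars' tray, the same as tall_jar, loose. Origin at the centre of its underside, z up.
- hex_in_tray: The jar already in the six-sided jars' tray, the same as hex_jar, loose, two flats facing about along the tray's x. Origin at the centre of its underside, z up.
- low_in_tray_a: One of the two jars already in the low jars' tray (the one towards the tray's +y), the same as low_jar, loose. Origin at the centre of its underside, z up.
- low_in_tray_b: The other jar already in the low jars' tray (towards the tray's -y), the same as low_jar, loose. Origin at the centre of its underside, z up.

How it is judged:
By the outcome, as a careful person would: the job done as asked, in the order asked, and still so for the second after the job is handed in, with the robot touching nothing.
It also fails if it takes over 102 s, if anything falls off the work surface, if the arm or the gripper's body presses on something with over 40 N, if the wrist force passes 120 N, or if a joint passes its speed limit or range.

## Robot

A 6-joint arm with a two-finger parallel gripper is mounted at the origin on the work surface. World frame = base frame: x ahead of the robot, y to its left, z up, the work surface at z = 0. Lengths are in mm, angles in rad, forces in N, time in s.
With the tool pointing down it reaches from about 300 to 1000 mm from the base axis. Payload 5.1 kg.
Tool frame: the origin (TCP) lies midway between the tips of the shut fingers; the grasp point (between the pads) lies 19 mm behind it; z points along the fingers, y is the line along which they close (so a half turn about z gives the same grasp; the last joint's range is limited). The gripper opens to 95 mm and grips with 3 to 60 N. Pads are 20 mm wide; open, the fingers measure 119 mm over their backs; the gripper's body (75 mm by 180 mm) begins 59 mm behind the grasp point.
Start: joints at [1.106, 0.124, 1.65, -0, 1.367, -0.083], TCP at [242.204, 603.176, 185.256] pointing down, gripper open.
Joint ranges: [-2.61, 2.61], [-1.02, 2.33], [0.03, 2.71], [-1.35, 4.49], [0.32, 2.68], [-2.91, 2.91]. Speed limits (rad/s): [2.57, 2.57, 3.14, 3.14, 3.14, 3.14].

## Interface

Orientations are given as a unit quaternion [w, x, y, z].
In Python, from workcell import sense, capture, job gives the robot as it stands.
- The arm moves only by the tool creep_tool, called after "Emit:" by a JSON object that holds its "fn" and its "kwargs", one argument or row to a line. Schema: {"type":"object","properties":{"steps":{"type":"string"},"finger_gap":{"type":"number"},"grip_force":{"type":"number"},"only":{"type":"string"},"quiet":{"type":"boolean"},"lines":{"type":"string"}},"required":["steps"],"additionalProperties":false}. steps is a string of 1 to 12 rows, parted by semicolons, with the numbers parted by spaces; each row has 6 numbers: dx, dy, dz in shares of the most that a row can go, 1 being 62.5 mm, then a rotation vector rx, ry, rz in normalised numbers (1 is 4 rad); each row shifts and turns the commanded pose from where the row before left it, along the tool's axes as they then stand; what a row does not reach is not made up. A row lasts 1/8 s, in which the tool goes at most 62.5 mm and 0.188 rad, less where a joint would pass 70% of its speed; a pose out of reach is approached as far as the arm can. finger_gap is the opening from 0.0 (shut) to 1.0 (fully open), set as the call begins (left out keeps the last). The fingers move at their own pace and stop on an object; grip_force is the grip in N (left out, the last holds). Time passes only in rows, so rows that do not move let the fingers close. The tool returns the time, the measured TCP pose, the force, the opening and the grip force at its end. only (a regular expression) keeps the lines of the reply that match it, lines (a string "A,B") keeps lines A to B, and quiet returns only ok. Input that does not fit is refused with a message, and nothing moves.
- sense(): the state, without advancing time (a new reading comes with each control period).
- capture(name): name is "side" or "top"; returns a dict with "color" (384x512x3 uint8, blue, green, red), "range_z" (384x512 float32, mm along the optical axis (not along the pixel's ray), 0 where there is no reading), "fx", "fy", "cx", "cy" (pixels), "distortion" ([k1, k2, p1, p2, k3] as OpenCV has them; the pictures are not rectified), "rvec" (rotation vector, rad) and "tvec" (3), from world to camera coordinates, as OpenCV has them. Camera axes: x right, y down, z forward; pixel columns grow to the right and rows downward; lengths in mm; the calibration is good to about 2 mm. A picture is of the moment at which its call begins.
- job.sign_off(): hands the job in; it is judged then, once.
The state is a dict: "time_s": time; "q": joint angles; "joint_velocities": joint speeds; "effort": joint torques, N m; "tool_pos": TCP position; "ee_rot": TCP orientation; "force": force on the tool from outside, world axes, zero at the start; "torque": the same for the moment, N m; "gripper_width": opening from 0.0 (shut) to 1.0 (fully open); "gripper_force": force on a finger pad.
Only numpy, scipy, OpenCV 4.12 (cv2) and the standard library are available. Lean on these libraries where they do the work, as an engineer would, in place of code of your own. Each camera call takes 0.05 s, during which the arm holds its last target. There are 200 camera calls.

## Working session

There is one attempt and no reset: what is moved stays moved. The work goes in short steps, Python scripts to look and compute and a tool call to move; the robot and the scene stay as the last step left them, time stands still between calls to the robot, and variables do not carry over. Pictures are saved under pics/ and viewed, at most 14 in all, crops included, and the job is handed in when it is done.

```bash
mkdir -p pics; ls; python3 - <<'E'
from workcell import sense,capture
import cv2,pickle
s=sense();print({k:s[k] for k in("time_s","tool_pos","ee_rot","gripper_width","force")})
for n in("top","side"):
    c=capture(n);pickle.dump(c,open(f"{n}0.pkl","wb"));cv2.imwrite(f"pics/{n}0.png",c["color"])
    print(n,c["fx"],c["fy"],c["cx"],c["cy"],c["distortion"],c["rvec"],c["tvec"])
E
```

```text
pics
{'time_s': 0.0, 'tool_pos': array([241.91437064, 602.55535402, 183.98134349]), 'ee_rot': array([-2.70895923e-04,  1.89760095e-01,  9.81829935e-01, -1.00579549e-03]), 'gripper_width': 1.0009839344575404, 'force': array([-0.31900632,  0.41791412,  1.05589257])}
top 400.05156957882497 400.05156957882497 248.65483954851248 193.04712126680127 [-0.06671354  0.          0.          0.          0.        ] [ 2.10836936 -2.09373726  0.24781112] [-19.02825064 491.85238308 995.07019603]
side 346.88585626640827 346.88585626640827 259.03698207168003 198.00394013675796 [-0.05010973  0.          0.          0.          0.        ] [ 2.30729362  0.76311692 -0.30777992] [-410.3130281  -181.67900953  984.29767049]
```

View pics/top0.png

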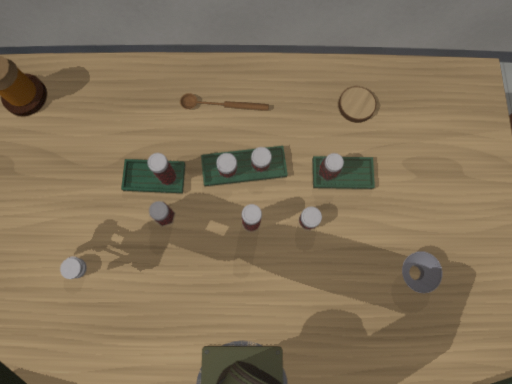

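View pics/side0.png

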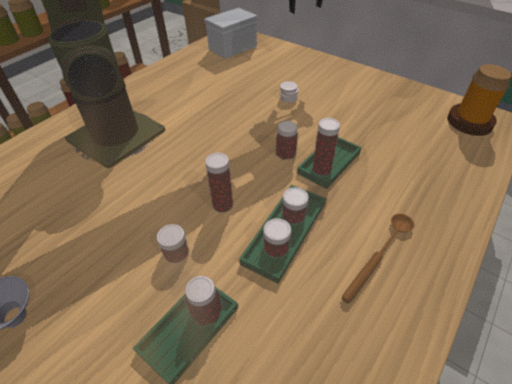

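The top view shows, left to right: the tall tray (154,176), low tray (244,166) and hex tray (343,172). Loose jars are at (162,213), (251,217) and (311,217), with an empty jar (73,268) off to the side. In the side view the same loose jars are at (287,140), (220,183) and (173,243). I'll enlarge the uncertain ones and measure lids and heights.

```bash
cat > h.py <<'E'
import cv2,numpy as np,pickle
def ray(c,uv):
    K=np.array([[c["fx"],0,c["cx"]],[0,c["fy"],c["cy"]],[0,0,1]])
    R=cv2.Rodrigues(np.array(c["rvec"],float))[0];t=np.array(c["tvec"],float)
    p=cv2.undistortPoints(np.array(uv,float).reshape(-1,1,2),K,np.array(c["distortion"]))[:,0]
    d=np.c_[p,np.ones(len(p))]
    return -R.T@t,d@R   # origin, dirs (z_cam=1)
def plane(c,uv,z):
    o,d=ray(c,uv);return o+d*((z-o[2])/d[:,2])[:,None]
def tri(c1,u1,c2,u2):
    o1,d1=ray(c1,u1);o2,d2=ray(c2,u2);d1=d1[0];d2=d2[0]
    s=np.linalg.lstsq(np.c_[d1,-d2],o2-o1,rcond=None)[0]
    a=o1+s[0]*d1;b=o2+s[1]*d2
    return (a+b)/2,np.linalg.norm(a-b)
def cloud(c):
    h,w=c["range_z"].shape;v,u=np.mgrid[:h,:w]
    o,d=ray(c,np.c_[u.ravel(),v.ravel()])
    return (o+d*c["range_z"].reshape(-1,1)).reshape(h,w,3)
def lids(c,lo=10,zmin=45):
    "white, level patches above the table: area, centroid px, cloud centre + median z"
    P=cloud(c);hsv=cv2.cvtColor(c["color"],cv2.COLOR_BGR2HSV)
    m=((hsv[...,1]<70)&(hsv[...,2]>85)&(P[...,2]>zmin)&(P[...,2]<165)&(c["range_z"]>0)&(P[...,0]>250)).astype(np.uint8)
    n,l,st,ce=cv2.connectedComponentsWithStats(m)
    out=[]
    for i in range(1,n):
        if st[i,4]<60: continue
        q=P[l==i];zt=np.percentile(q[:,2],90);top=(l==i)&(abs(P[...,2]-zt)<5)
        k,ll,s2,c2=cv2.connectedComponentsWithStats(top.astype(np.uint8))
        j=1+s2[1:,4].argmax();ct=cv2.findContours((ll==j).astype(np.uint8),cv2.RETR_EXTERNAL,cv2.CHAIN_APPROX_NONE)[0][0]
        e=cv2.minEnclosingCircle(ct)
        ctr=cv2.fitEllipse(ct)[0] if len(ct)>5 else c2[j]
        zm=np.median(P[ll==j][:,2]); rim=plane(c,ct[:,0],zm);
        out.append((ctr,s2[j,4],zm,plane(c,[ctr],zm)[0],2*np.sqrt(cv2.contourArea(rim[:,:2].astype(np.float32))/np.pi)))
    return out
E
python3 - <<'E'
from h import *
T,S=[pickle.load(open(n+"0.pkl","rb")) for n in("top","side")]
for c in(T,S):
    for o in lids(c): print(np.round(o[0],1),o[1],round(float(o[2]),1),np.round(o[3],1),round(float(o[4]),1))
    print()
a=cv2.resize(T["color"][140:290,50:370],None,fx=2.4,fy=2.4,interpolation=cv2.INTER_CUBIC)
b=cv2.resize(S["color"][70:370,130:370],None,fx=2,fy=2,interpolation=cv2.INTER_CUBIC)
cv2.imwrite("pics/a.png",a);cv2.imwrite("pics/b.png",b)
for n,c in(("top",T),("side",S)):
    P=cloud(c);h=cv2.cvtColor(c["color"],cv2.COLOR_BGR2HSV)
    m=((h[...,0]>50)&(h[...,0]<95)&(h[...,1]>80)&(P[...,0]>300)&(P[...,2]<40)).astype(np.uint8)
    k,l,st,ce=cv2.connectedComponentsWithStats(cv2.morphologyEx(m,cv2.MORPH_CLOSE,np.ones((3,3))))
    for i in range(1,k):
        if st[i,4]>250:
            q=P[(l==i)&(m>0)];rimz=q[q[:,2]>17];fl=q[q[:,2]<12]
            r=cv2.minAreaRect(rimz[:,:2].astype(np.float32))
            print(n,st[i],"rim z",np.median(rimz[:,2]),"floor z",np.median(fl[:,2]),np.round(r[0],1),np.round(r[1],1),round(r[2],1))
    tb=P[(P[...,0]>350)&(P[...,0]<800)&(abs(P[...,1])<300)&(abs(P[...,2])<10)];print("table z",np.median(tb[:,2]))
E
```

```text
[260.9 156.6] 257 69.7 [588.8 -47.4  69.7] 49.2
[156.7 161.9] 245 145.7 [548.  210.8 145.7] 43.0
[226.  162.6] 274 69.4 [571.3  44.9  69.4] 49.7
[334.2 161.9] 225 95.9 [ 567.5 -236.5   95.9] 44.4
[157.6 209.8] 213 89.9 [439.  214.2  89.9] 41.3
[251.  213.9] 285 139.6 [421.5 -21.3 139.6] 44.1
[311.3 216.4] 276 64.2 [ 429.6 -177.8   64.2] 48.1
[433.3 260.7] 48 57.2 [ 316.4 -492.4   57.2] 15.0

[472.7   8.8] 234 149.0 [ 631.3 1158.2  149. ] 87.3
[328.6 124.5] 236 145.2 [550.1 208.9 145.2] 46.9
[286.9 126.9] 190 89.0 [440.4 212.3  89. ] 46.2
[216.9 161.1] 308 139.0 [426.1 -22.9 139. ] 46.2
[295.1 197.2] 368 68.8 [574.6  43.8  68.8] 50.2
[277.2 229. ] 490 70.2 [592.5 -47.   70.2] 51.8
[170.  235.1] 497 64.1 [ 432.2 -177.7   64.1] 52.1
[  4.3 300.3] 127 57.3 [ 295.9 -448.1   57.3] 18.5
[199.5 289.1] 626 95.6 [ 571.4 -236.    95.6] 46.2

top [122 160  61  32 903] rim z 22.15228958990565 floor z 6.018201719663011 [547.8 249.1] [164.4  84.6] 87.7
table z 0.5807344366832012
table z 0.5558214531804424
```

View pics/a.png

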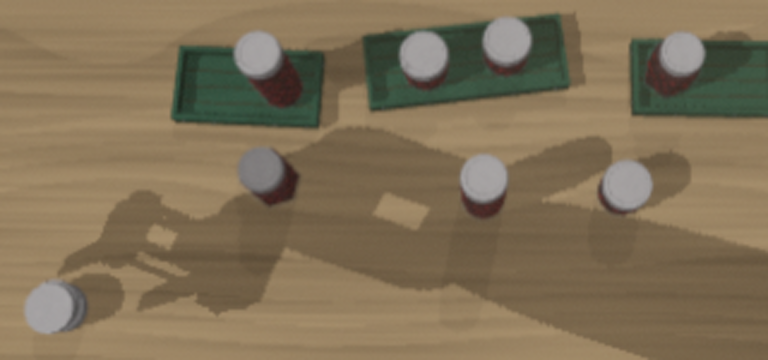

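View pics/b.png

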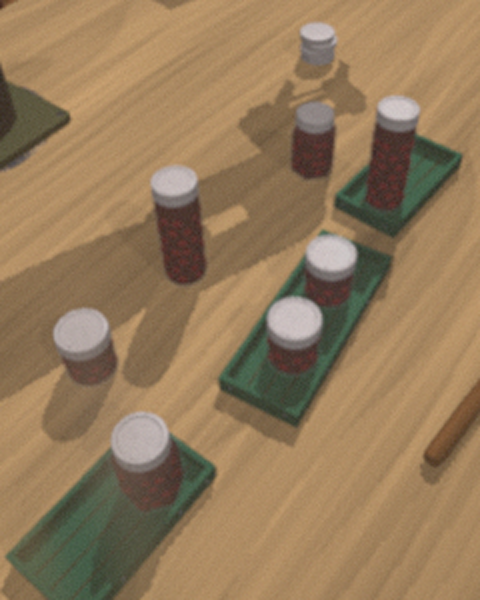

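The crops confirm it: the loose jar with the shaded lid (side 287,140) is six-sided, (220,183) is the tall jar and (173,243) the low one; the jar at top (73,268) is empty and stays where it is. Next come the triangulated lids, the tray rims and the hex yaw.

```bash
python3 - <<'E'
from h import *
from scipy.optimize import minimize
T,S=[pickle.load(open(n+"0.pkl","rb")) for n in("top","side")]
pairs=dict(tall=((251,213.9),(216.9,161.1)),hex=((157.6,209.8),(286.9,126.9)),low=((311.3,216.4),(170,235.1)),
 tall_in=((156.7,161.9),(328.6,124.5)),hex_in=((334.2,161.9),(199.5,289.1)),low_a=((226,162.6),(295.1,197.2)),low_b=((260.9,156.6),(277.2,229)))
for k,(a,b) in pairs.items():
    p,e=tri(T,[a],S,[b]);print(k,np.round(p,1),"miss",round(e,1))
for n,c in(("top",T),("side",S)):
    P=cloud(c);b,g,r=[c["color"][...,i].astype(int) for i in range(3)]
    m=((g>r*1.12)&(g>=b)&(P[...,0]>450)&(P[...,0]<700)&(abs(P[...,1])<370)&(P[...,2]<40)).astype(np.uint8)
    k,l,st,ce=cv2.connectedComponentsWithStats(cv2.morphologyEx(m,cv2.MORPH_CLOSE,np.ones((5,5))))
    for i in range(1,k):
        if st[i,4]>250:
            q=P[(l==i)&(m>0)];rz=q[(q[:,2]>18)&(q[:,2]<27)]
            cn=cv2.findContours(((l==i)).astype(np.uint8),0,1)[0][0][:,0]
            # outer rim: silhouette pixels cast on rim height, trimmed
            fl=q[q[:,2]<12];R=cv2.minAreaRect(rz[:,:2].astype(np.float32))
            print(n,st[i],"rim",round(float(np.median(rz[:,2])),1),"floor",round(float(np.median(fl[:,2])),1),np.round(R[0],1),np.round(R[1],1),round(R[2],1))
# hex yaw
ref={"hex":(T,S)}
for nm,cx in(("hex",(439.5,213.3)),("hex_in",(569.5,-236.2))):
  z0=6 if nm=="hex_in" else 0
  for n,c in(("top",T),("side",S)):
    P=cloud(c).reshape(-1,3);q=P[(np.hypot(P[:,0]-cx[0],P[:,1]-cx[1])<38)&(P[:,2]>z0+20)&(P[:,2]<z0+62)][:,:2]
    def f(v):
        N=np.array([[np.cos(v[2]+np.pi/6+k*np.pi/3),np.sin(v[2]+np.pi/6+k*np.pi/3)] for k in range(6)])
        return np.abs(((q-v[:2])@N.T).max(1)-27).mean()
    r=[(f([*cx,y]) ,y) for y in np.radians(range(0,60,5))]
    o=min((minimize(f,[*cx,y],method="Nelder-Mead") for _,y in sorted(r)[:4]),key=lambda o:o.fun)
    print(nm,n,len(q),round(o.fun,2),np.round(o.x[:2],1),"yaw",round(np.degrees(o.x[2])%60,1),[round(a,1) for a,_ in r])
E
```

```text
tall [422.7 -20.7 135.4] miss 1.5
hex [439.3 214.7  87.2] miss 0.6
low [ 430.3 -177.5   62. ] miss 1.6
tall_in [548.9 211.6 143.1] miss 0.3
hex_in [ 569.1 -236.2   92.5] miss 2.5
low_a [573.   45.6  65.9] miss 1.3
low_b [590.4 -46.5  67.6] miss 2.9
top [ 202  146   85   40 1658] rim 21.8 floor 6.2 [580.   -1.5] [ 88.5 229.4] 7.4
top [ 313  157   61   31 1363] rim 22.0 floor 6.4 [ 562.4 -277.5] [ 87.9 167.8] 0.6
top [ 122  159   63   34 1383] rim 21.9 floor 6.0 [548.6 249.7] [167.5  89.3] 87.6
side [298 138  63  49 973] rim 21.4 floor 6.0 [550.2 248.6] [169.   88.3] 87.5
side [ 240  192   85   89 1848] rim 22.7 floor 7.0 [ 5.829e+02 -1.000e-01] [ 85.8 232. ] 6.9
side [212 292  25  39 323] rim 22.2 floor 6.1 [ 603.1 -218.8] [31.5 71.6] 28.5
side [ 134  304   54   80 1986] rim 22.3 floor 6.4 [ 565.2 -310.9] [97.1 88.9] 88.5
hex top 80 0.36 [440.5 215.4] yaw 47.4 [np.float64(1.9), np.float64(2.1), np.float64(2.2), np.float64(2.3), np.float64(2.3), np.float64(2.2), np.float64(2.1), np.float64(1.9), np.float64(1.9), np.float64(1.9), np.float64(1.9), np.float64(1.8)]
hex side 287 0.85 [439.7 215.6] yaw 49.5 [np.float64(1.8), np.float64(2.0), np.float64(2.2), np.float64(2.2), np.float64(2.3), np.float64(2.2), np.float64(2.1), np.float64(1.9), np.float64(1.8), np.float64(1.7), np.float64(1.6), np.float64(1.7)]
hex_in top 124 0.43 [ 568.3 -236.7] yaw 52.2 [np.float64(1.2), np.float64(1.5), np.float64(1.8), np.float64(1.9), np.float64(2.1), np.float64(2.1), np.float64(2.0), np.float64(1.8), np.float64(1.5), np.float64(1.2), np.float64(0.9), np.float64(0.9)]
hex_in side 387 0.3 [ 570.3 -235.4] yaw 52.3 [np.float64(1.1), np.float64(1.4), np.float64(1.8), np.float64(2.0), np.float64(2.1), np.float64(2.0), np.float64(1.9), np.float64(1.7), np.float64(1.4), np.float64(1.1), np.float64(0.7), np.float64(0.7)]
```

The manual's scale: shifts go in shares of 62.5 mm and turns go in shares of 4 rad. Converting my numbers, 0.177 rad / 4 = 0.0443.

```bash
cat > to.py <<'E'
# how far to a world target: python3 to.py x y z ydir_deg  (ydir = world heading of tool y)
import sys,numpy as np
from workcell import sense
from scipy.spatial.transform import Rotation as R
s=sense();q=s["ee_rot"];M=R.from_quat([q[1],q[2],q[3],q[0]]).as_matrix();p=s["tool_pos"]
yd=np.degrees(np.arctan2(M[1,1],M[0,1]))
x,y,z,t=map(float,sys.argv[1:5]);a=(t-yd+90)%180-90
b=np.radians(t if abs(t-yd-a)<1 else t+180)
d=np.array([x,y,z])-p
now=M.T@d;aft=[-np.sin(b)*d[0]+np.cos(b)*d[1],np.cos(b)*d[0]+np.sin(b)*d[1],-d[2]]
print("t",round(s["time_s"],2),"pos",np.round(p,1),"ydir",round(yd,1),"tilt",round(np.degrees(np.arccos(-M[2,2])),2),"F",np.round(s["force"],1),"w",round(s["gripper_width"],3),"gf",round(float(np.max(s["gripper_force"])),1))
print("rz",round(-np.radians(a),3),"| move before turn",np.round(now,1),"| after turn",np.round(aft,1))
E
```

Emit:
{"fn": "creep_tool", "kwargs": {
  "steps": "0 0 0 0 0 0.0443;0 0 0 0 0 0.0443;0 0 0 0 0 0.0443;0 0 0 0 0 0.0443;0 0 0 0 0 0.0443;0 0 0 0 0 0.0443;0 0 0 0 0 0",
  "finger_gap": 1.0,
  "grip_force": 15
}}

```text
time_s: 0.98
tool_pos: [242.0, 602.8, 184.6]
ee_rot: [0.0, 0.66, 0.751, -0.001]
force: [0.4, -0.6, 0.0]
gripper_width: 1.002
gripper_force: 0.0
```

```bash
python3 to.py 573 45.5 150 7.2
```

```text
t 0.97 pos [242.  602.8 184.6] ydir 7.4 tilt 0.07 F [ 0.4 -0.6  0. ] w 1.002 gf 0.0
rz 0.003 | move before turn [-595.3  256.5   35. ] | after turn [-594.4  258.5   34.6]
```

Converted, -54 mm is -0.864, 23.4 mm is 0.3744.

Emit:
{"fn": "creep_tool", "kwargs": {
  "steps": "-0.864 0.3744 0 0 0 0;-0.864 0.3744 0 0 0 0;-0.864 0.3744 0 0 0 0;-0.864 0.3744 0 0 0 0;-0.864 0.3744 0 0 0 0;-0.864 0.3744 0 0 0 0;-0.864 0.3744 0 0 0 0;-0.864 0.3744 0 0 0 0;-0.864 0.3744 0 0 0 0;-0.864 0.3744 0 0 0 0;-0.864 0.3744 0 0 0 0;0 0 0 0 0 0"
}}

```text
time_s: 2.48
tool_pos: [573.9, 43.3, 184.8]
ee_rot: [-0.0, 0.662, 0.75, -0.0]
force: [-0.3, 0.5, -0.6]
gripper_width: 1.0
gripper_force: 0.0
```

```bash
python3 to.py 573 45.5 47 7.2
```

```text
t 2.48 pos [573.9  43.3 184.8] ydir 7.2 tilt 0.04 F [-0.3  0.5 -0.6] w 1.0 gf 0.0
rz -0.001 | move before turn [  2.3  -0.5 137.8] | after turn [  2.3  -0.6 137.8]
```

Converted, 30 mm is 0.48, 25 mm is 0.4.

Emit:
{"fn": "creep_tool", "kwargs": {
  "steps": "0.032 0 0.48 0 0 0;0 0 0.48 0 0 0;0 0 0.48 0 0 0;0 0 0.4 0 0 0;0 0 0.24 0 0 0;0 0 0.128 0 0 0;0 0 0 0 0 0"
}}

```text
time_s: 3.35
tool_pos: [572.5, 48.8, 47.3]
ee_rot: [-0.0, 0.661, 0.751, -0.0]
force: [-0.5, 0.6, -0.0]
gripper_width: 0.998
gripper_force: 0.0
```

Emit:
{"fn": "creep_tool", "kwargs": {
  "steps": "0 0 0 0 0 0;0 0 0 0 0 0;0 0 0 0 0 0;0 0 0 0 0 0;0 0 0 0 0 0;0 0 0 0 0 0",
  "finger_gap": 0.45,
  "grip_force": 10
}}

```text
time_s: 4.1
tool_pos: [572.5, 48.5, 47.2]
ee_rot: [-0.0, 0.661, 0.751, -0.0]
force: [0.0, 0.5, 0.3]
gripper_width: 0.464
gripper_force: 0.0
```

```bash
python3 to.py 573 45.5 47 7.2
```

```text
t 4.1 pos [572.5  48.5  47.2] ydir 7.3 tilt 0.0 F [0.  0.5 0.3] w 0.464 gf 0.0
rz 0.001 | move before turn [-3.1  0.1  0.2] | after turn [-3.1  0.1  0.2]
```

```bash
python3 - <<'E'
from h import *
from workcell import capture
S=capture("side");T=capture("top")
for n,c in(("s",S),("t",T)):pickle.dump(c,open(n+"1.pkl","wb"))
a=cv2.resize(S["color"][60:300,150:410],(520,480));b=cv2.resize(T["color"][100:240,190:320],None,fx=2,fy=2)
o=np.zeros((480,780,3),np.uint8);o[:,:520]=a;o[:280,520:]=b;cv2.imwrite("pics/c1.png",o)
E
```

```text
(no output)
```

View pics/c1.png

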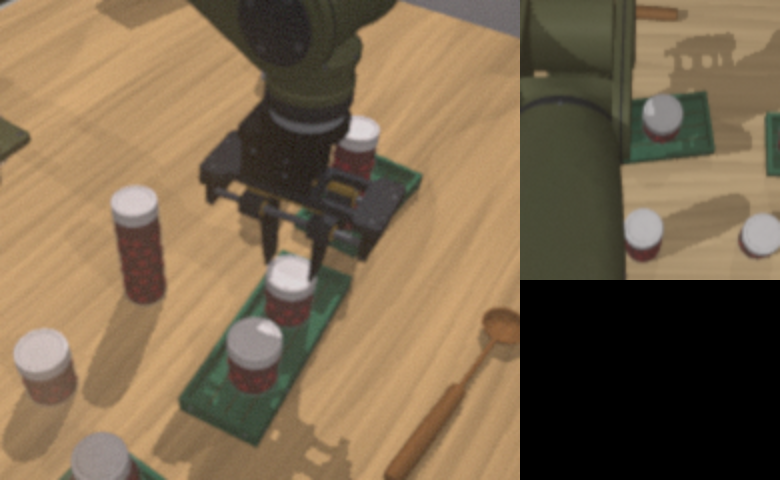

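The jars have not moved, and the fingers appear beside or behind the near lid at (290,275) in the crop. I'll project the expected fingertip positions to compare them with what the image shows.

```bash
python3 - <<'E'
from h import *
S=pickle.load(open("s1.pkl","rb"))
K=np.array([[S["fx"],0,S["cx"]],[0,S["fy"],S["cy"]],[0,0,1]])
c=np.array([572.5,48.5,47.2]);y=np.array([.992,.125,0])
im=cv2.resize(S["color"][130:250,230:390],(800,600),interpolation=cv2.INTER_CUBIC)
for w,col in((22,(255,0,0)),(27,(0,255,255))):
  for s in(-1,1):
    for h in (0,19):
      p=cv2.projectPoints((c+s*w*y+[0,0,h])[None],np.array(S["rvec"]),np.array(S["tvec"]),K,S["distortion"])[0][0,0]
      cv2.circle(im,(int((p[0]-230)*5),int((p[1]-130)*5)),5,col,-1);print(w,s,h,p)
cv2.imwrite("pics/c2.png",im)
E
```

```text
22 -1 0 [285.57787614 198.5445248 ]
22 -1 19 [285.99067591 192.5440131 ]
22 1 0 [304.15393553 206.05423607]
22 1 19 [304.93957132 200.08010172]
27 -1 0 [283.51176911 197.70947478]
27 -1 19 [283.88403633 191.70653757]
27 1 0 [306.31023475 206.92618174]
27 1 19 [307.14011253 200.95563583]
```

View pics/c2.png

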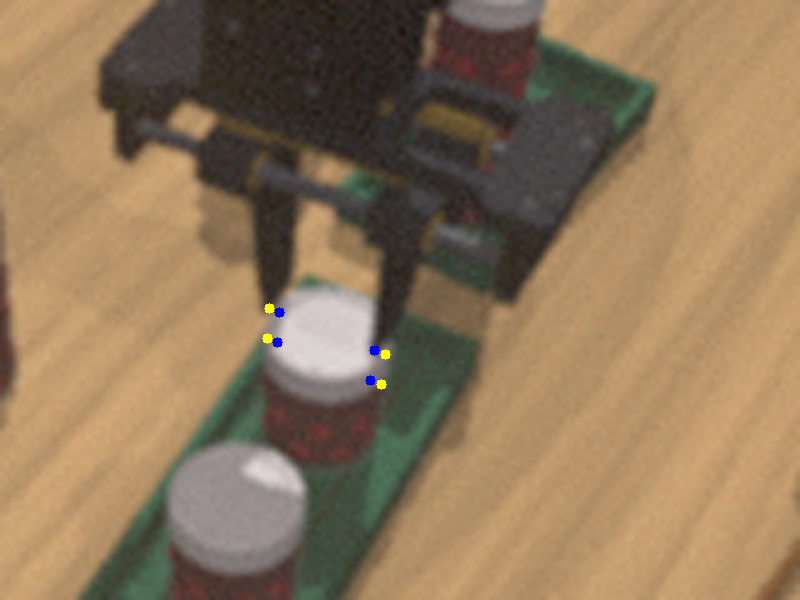

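```bash
python3 - <<'E'
from h import *
S=pickle.load(open("s1.pkl","rb"))
for z in(47,66): print(z,plane(S,[(307,199),(285,191)],z).round(1).tolist())
P=cloud(S)
for u,v in((310,190),(311,185),(308,195),(313,178),(284,185),(283,180),(284,175)): print(u,v,P[v,u].round(1),S["color"][v,u])
for o in lids(S): print(np.round(o[0],1),o[1],round(float(o[2]),1),np.round(o[3],1),round(float(o[4]),1))
E
```

```text
47 [[588.6, 72.1, 47.0], [537.1, 63.7, 47.0]]
66 [[596.1, 56.5, 66.0], [546.4, 48.4, 66.0]]
310 190 [601.6  53.2  99.5] [41 53 59]
311 185 [604.6  48.1 120. ] [28 39 45]
308 195 [601.2  47.9  89.2] [39 44 53]
313 178 [ 810.  -386.   604.2] [41 46 57]
284 185 [550.6  35.9  97.2] [42 45 56]
283 180 [549.6  32.7 113.6] [30 38 50]
284 175 [550.4  34.  126.9] [36 42 54]
[474.6   8.7] 234 150.9 [ 637.3 1158.   150.9] 87.6
[330.6 124.9] 181 145.3 [554.4 210.3 145.3] 40.6
[216.9 161.2] 311 138.9 [426.2 -23.1 138.9] 46.7
[294.6 197.2] 339 68.8 [573.8  43.2  68.8] 47.7
[277.1 229.1] 488 70.2 [592.4 -47.2  70.2] 51.6
[170.1 235.1] 495 64.0 [ 432.4 -177.5   64. ] 52.0
[  5.2 299.2] 121 57.7 [ 295.4 -446.    57.7] 17.9
[199.5 289.1] 617 95.7 [ 571.4 -236.1   95.7] 45.8
```

Emit:
{"fn": "creep_tool", "kwargs": {
  "steps": "0 0 0 0 0 0;0 0 0 0 0 0",
  "finger_gap": 0.3,
  "grip_force": 10
}}

```text
time_s: 4.45
tool_pos: [572.5, 48.5, 47.2]
ee_rot: [-0.0, 0.661, 0.751, -0.0]
force: [-0.4, -0.3, -0.5]
gripper_width: 0.319
gripper_force: 0.0
```

The depth readings put the fingers at the right x and y, but the tips look about 20 mm higher than the reported TCP. I'll raise and open the gripper to measure the tips against the reported pose.

Converted, -30 mm is -0.48.

Emit:
{"fn": "creep_tool", "kwargs": {
  "steps": "0 0 -0.48 0 0 0;0 0 -0.48 0 0 0;0 0 0 0 0 0;0 0 0 0 0 0;0 0 0 0 0 0",
  "finger_gap": 0.6,
  "grip_force": 10
}}

```text
time_s: 5.08
tool_pos: [571.3, 48.5, 105.4]
ee_rot: [-0.001, 0.661, 0.751, -0.001]
force: [0.7, 0.4, 0.3]
gripper_width: 0.6
gripper_force: 0.0
```

```bash
python3 - <<'E'
from h import *
from workcell import capture,sense
S=capture("side");s=sense();pickle.dump(S,open("s2.pkl","wb"))
K=np.array([[S["fx"],0,S["cx"]],[0,S["fy"],S["cy"]],[0,0,1]])
c=np.array(s["tool_pos"]);y=np.array([.992,.125,0]);print(c,s["gripper_width"])
x0,y0=230,100
im=cv2.resize(S["color"][y0:y0+120,x0:x0+160],(800,600),interpolation=cv2.INTER_CUBIC)
for sg in(-1,1):
  for h in (0,19,40):
    p=cv2.projectPoints((c+sg*(s["gripper_width"]*47.5)*y+[0,0,h])[None],np.array(S["rvec"]),np.array(S["tvec"]),K,S["distortion"])[0][0,0]
    cv2.circle(im,(int((p[0]-x0)*5),int((p[1]-y0)*5)),4,(0,255,255),-1)
cv2.imwrite("pics/c3.png",im)
P=cloud(S);m=(abs(P[...,0]-c[0])<70)&(abs(P[...,1]-c[1])<25)&(P[...,2]>80)&(P[...,2]<190)&(S["color"].max(2)<75)
for z in range(80,190,6):
    q=P[m&(abs(P[...,2]-z)<3)]
    if len(q): print(z,len(q),q[:,0].min().round(),q[:,0].max().round(),q[:,1].min().round(),q[:,1].max().round())
E
```

```text
[571.47042945  48.54219238 105.56815975] 0.5975913502395211
134 1 605.0 605.0 45.0 45.0
140 9 542.0 605.0 32.0 59.0
146 25 543.0 607.0 32.0 60.0
152 27 540.0 608.0 32.0 58.0
158 32 539.0 609.0 32.0 61.0
164 35 538.0 609.0 32.0 61.0
170 35 538.0 610.0 32.0 62.0
176 37 537.0 611.0 32.0 59.0
182 44 535.0 611.0 32.0 56.0
188 38 534.0 612.0 32.0 53.0
```

View pics/c3.png

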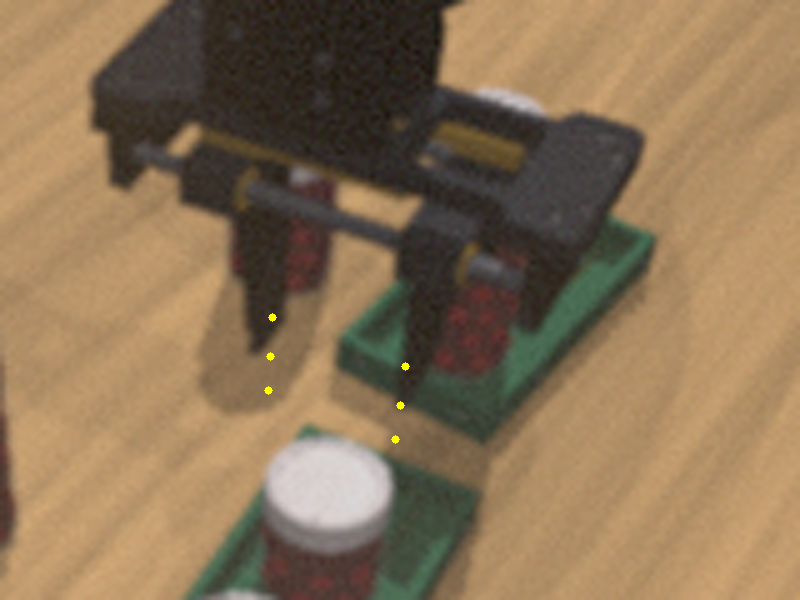

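The fingertips sit about 20 mm above the reported TCP (they coincide with the +19 mm dots). I'll use tip z ≈ reported z + 20 and check it by feel on the lid.

Emit:
{"fn": "creep_tool", "kwargs": {
  "steps": "-0.048 0.016 0 0 0 0;0 0 0 0 0 0;0 0 0.4 0 0 0;0 0 0.4 0 0 0;0 0 0.256 0 0 0;0 0 0.144 0 0 0;0 0 0 0 0 0",
  "finger_gap": 1.0,
  "grip_force": 10
}}

```text
time_s: 6.0
tool_pos: [573.7, 45.7, 31.9]
ee_rot: [-0.0, 0.661, 0.751, -0.0]
force: [-0.4, 0.1, 0.8]
gripper_width: 1.003
gripper_force: 0.0
```

Emit:
{"fn": "creep_tool", "kwargs": {
  "steps": "0 0 0 0 0 0;0 0 0 0 0 0;0 0 0 0 0 0;0 0 0 0 0 0;0 0 0 0 0 0;0 0 0 0 0 0",
  "finger_gap": 0.45,
  "grip_force": 10
}}

```text
time_s: 6.75
tool_pos: [573.9, 45.7, 32.4]
ee_rot: [-0.0, 0.661, 0.751, -0.0]
force: [-0.6, -0.2, 1.0]
gripper_width: 0.559
gripper_force: 10.0
```

```bash
python3 to.py 573 45.5 30 7.2
```

```text
t 6.75 pos [573.9  45.7  32.4] ydir 7.3 tilt 0.01 F [-0.6 -0.2  1. ] w 0.559 gf 10.0
rz 0.001 | move before turn [-0.1 -0.9  2.4] | after turn [-0.1 -0.9  2.4]
```

Converted, 5 mm is 0.08, 4 mm is 0.064.

Emit:
{"fn": "creep_tool", "kwargs": {
  "steps": "0.08 0 0 0 0 0;0.08 0 0 0 0 0;0.08 0 0 0 0 0;0.08 0 0 0 0 0;0.064 0 0 0 0 0;0 0 0 0 0 0;0 0 0 0 0 0",
  "grip_force": 10
}}

```text
time_s: 7.62
tool_pos: [572.9, 69.0, 35.3]
ee_rot: [0.002, 0.661, 0.751, 0.001]
force: [-2.1, -1.9, 10.2]
gripper_width: 0.564
gripper_force: 10.1
```

Emit:
{"fn": "creep_tool", "kwargs": {
  "steps": "0 0 0 0 0 0;0 0 0 0 0 0;0 0 0 0 0 0;0 0 0 0 0 0;0 0 0 0 0 0;0 0 0 0 0 0",
  "finger_gap": 1.0,
  "grip_force": 10
}}

```text
time_s: 8.38
tool_pos: [570.8, 69.5, 32.2]
ee_rot: [-0.0, 0.661, 0.751, 0.0]
force: [0.7, 0.3, 0.1]
gripper_width: 1.001
gripper_force: 0.0
```

Emit:
{"fn": "creep_tool", "kwargs": {
  "steps": "0 0 -0.32 0 0 0;0 0 -0.48 0 0 0;0 0 -0.48 0 0 0;0 0 0 0 0 0;0 0 0 0 0 0"
}}

```text
time_s: 9.0
tool_pos: [570.6, 69.5, 112.3]
ee_rot: [0.0, 0.661, 0.751, -0.0]
force: [-0.9, -0.5, -0.4]
gripper_width: 1.003
gripper_force: 0.0
```

```bash
python3 to.py 590.5 -46.8 32 7.2
```

```text
t 9.0 pos [570.6  69.5 112.3] ydir 7.3 tilt 0.0 F [-0.9 -0.5 -0.4] w 1.003 gf 0.0
rz 0.001 | move before turn [-117.9    5.    80.3] | after turn [-117.9    5.1   80.3]
```

Converted, -60 mm is -0.96, -58 mm is -0.928.

Emit:
{"fn": "creep_tool", "kwargs": {
  "steps": "-0.928 0.08 0 0 0 0;-0.96 0 0 0 0 0;0 0 0 0 0 0;0 0 0 0 0 0"
}}

```text
time_s: 9.5
tool_pos: [589.8, -46.6, 110.8]
ee_rot: [-0.001, 0.661, 0.75, -0.001]
force: [0.1, 0.8, -0.1]
gripper_width: 0.997
gripper_force: 0.0
```

```bash
python3 - <<'E'
from h import *
from workcell import capture
S=capture("side")
for o in lids(S): print(np.round(o[0],1),o[1],round(float(o[2]),1),np.round(o[3],1),round(float(o[4]),1))
cv2.imwrite("pics/c4.png",cv2.resize(S["color"][100:290,190:390],(800,760))[:600])
E
python3 to.py 590.5 -46.8 32 7.2
```

```text
[471.9   8.5] 241 149.2 [ 627.9 1159.4  149.2] 90.0
[328.7 124.5] 234 145.4 [550.4 208.9 145.4] 46.8
[215.1 161.6] 250 138.8 [424.  -26.1 138.8] 41.3
[292.4 197.8] 265 68.8 [571.1  39.1  68.8] 41.9
[277.2 229.1] 495 70.1 [592.5 -47.   70.1] 51.9
[170.  235.1] 493 64.0 [ 432.2 -177.6   64. ] 52.0
[ -1.4 303.9] 146 57.7 [ 294.5 -457.8   57.7] 18.0
[199.5 289. ] 621 95.7 [ 571.3 -236.1   95.7] 45.9
t 9.55 pos [589.9 -46.1 111. ] ydir 7.3 tilt 0.13 F [-0.2  0.9 -0.6] w 1.001 gf 0.0
rz 0.002 | move before turn [-0.9  0.7 79. ] | after turn [-0.8  0.5 79. ]
```

View pics/c4.png

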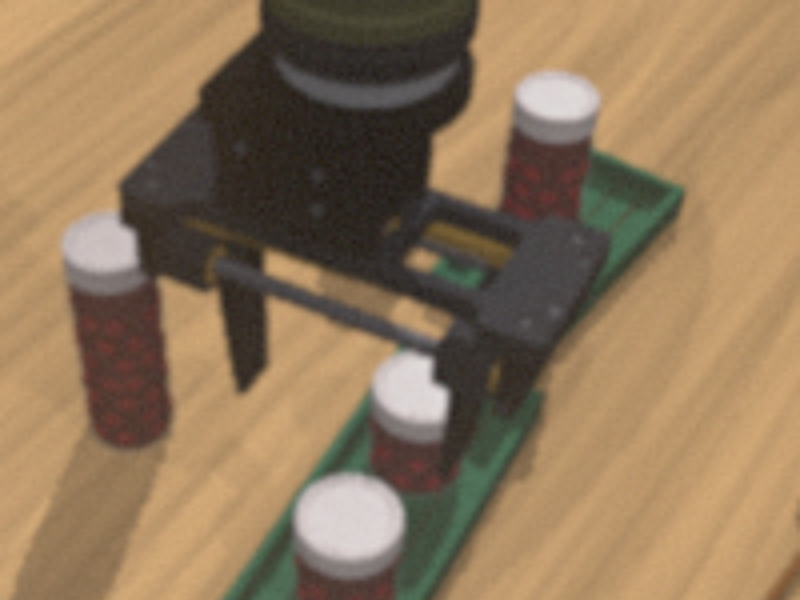

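```bash
python3 - <<'E'
from h import *
from workcell import capture,sense
S=capture("side");s=sense();c=np.array(s["tool_pos"])
n=np.array([-.125,.992,0])
for uv in((250.75,197),(303.75,218.75)):
    o,d=ray(S,[uv]);d=d[0]
    for off in(0,10): # plane of pad centre / front face of finger
        p=o+d*(((c-n*off-o)@n)/(d@n));print(uv,off,np.round(p,1),"h",round(p[2]-c[2],1),"along",round((p-c)@[.992,.125,0],1))
E
```

```text
(250.75, 197) 0 [534.7 -52.7 129.1] h 17.8 along -55.7
(250.75, 197) 10 [542.3 -61.8 142.2] h 30.8 along -49.4
(303.75, 218.75) 0 [641.4 -39.3 130.2] h 18.9 along 51.7
(303.75, 218.75) 10 [646.  -48.8 143.2] h 31.9 along 55.1
```

```bash
python3 - <<'E'
from h import *
from workcell import capture,sense
S=capture("side");c=np.array(sense()["tool_pos"]);P=cloud(S)
d=P-c;al=d@[.992,.125,0];ac=d@[-.125,.992,0];m=(S["color"].max(2)<80)&(d[...,2]>5)&(d[...,2]<250)&(abs(ac)<60)
for a in range(-110,115,10):
    q=d[m&(abs(al-a)<5)][:,2]
    if len(q)>3: print(a,len(q),"lowest",np.sort(q)[:3].round(),"ac of lowest",ac[m&(abs(al-a)<5)][q.argsort()[:3]].round())
E
```

```text
-90 39 lowest [136. 137. 140.] ac of lowest [-36. -34. -35.]
-80 192 lowest [109. 110. 110.] ac of lowest [-34. -34. -33.]
-70 214 lowest [111. 111. 114.] ac of lowest [-35. -33. -36.]
-60 194 lowest [83. 88. 90.] ac of lowest [-11. -13. -13.]
-50 441 lowest [35. 35. 37.] ac of lowest [-11. -12. -11.]
-40 302 lowest [119. 120. 120.] ac of lowest [-30. -31. -30.]
-30 326 lowest [118. 119. 120.] ac of lowest [-29. -30. -30.]
-20 322 lowest [121. 122. 122.] ac of lowest [-30. -29. -28.]
-10 303 lowest [121. 122. 123.] ac of lowest [-29. -29. -30.]
0 358 lowest [122. 122. 122.] ac of lowest [-30. -29. -29.]
10 570 lowest [121. 122. 122.] ac of lowest [-29. -30. -29.]
20 552 lowest [121. 122. 122.] ac of lowest [-29.  23.  23.]
30 441 lowest [119. 120. 121.] ac of lowest [23. 22. 22.]
40 170 lowest [118. 119. 120.] ac of lowest [22. 22. 22.]
50 247 lowest [30. 31. 31.] ac of lowest [  6. -11.  -8.]
60 279 lowest [59. 61. 62.] ac of lowest [-7.  4.  6.]
70 323 lowest [111. 111. 113.] ac of lowest [-32. -34. -36.]
80 324 lowest [108. 109. 109.] ac of lowest [-18. -23. -26.]
90 172 lowest [130. 130. 131.] ac of lowest [ 23. -34.  -1.]
```

The palm's underside reads +109 mm, where 78 mm is expected from the true tip. So the real tips are about 31 mm above the reported z. That explains the first grip, which caught only the top of the lid and slipped off. Corrected relation: tip = reported z + 31.

Converted, 25 mm is 0.4, 22 mm is 0.352.

Emit:
{"fn": "creep_tool", "kwargs": {
  "steps": "0 0 0.4 0 0 0;0 0 0.4 0 0 0;0 0 0.352 0 0 0;0 0 0.224 0 0 0;0 0 0.128 0 0 0;0 0 0 0 0 0",
  "finger_gap": 1.0,
  "grip_force": 12
}}

```text
time_s: 10.4
tool_pos: [590.6, -46.6, 18.0]
ee_rot: [-0.0, 0.661, 0.751, -0.0]
force: [-0.8, -0.2, -0.6]
gripper_width: 1.0
gripper_force: 0.0
```

Emit:
{"fn": "creep_tool", "kwargs": {
  "steps": "0 0 0 0 0 0;0 0 0 0 0 0;0 0 0 0 0 0;0 0 0 0 0 0;0 0 0 0 0 0;0 0 0 0 0 0",
  "finger_gap": 0.4,
  "grip_force": 12
}}

```text
time_s: 11.15
tool_pos: [591.1, -46.9, 18.4]
ee_rot: [0.0, 0.661, 0.751, 0.0]
force: [0.9, 0.2, 0.1]
gripper_width: 0.566
gripper_force: 12.0
```

```bash
python3 to.py 593.5 -70.5 16 7.2
```

```text
t 11.15 pos [591.1 -46.9  18.4] ydir 7.3 tilt 0.04 F [0.9 0.2 0.1] w 0.566 gf 12.0
rz 0.001 | move before turn [-23.7  -0.6   2.4] | after turn [-23.7  -0.5   2.4]
```

The manual's scale: shifts go in shares of 62.5 mm and turns go in shares of 4 rad. Converting my numbers, -4 mm is -0.064.

Emit:
{"fn": "creep_tool", "kwargs": {
  "steps": "-0.064 0 0 0 0 0;-0.064 0 0 0 0 0;-0.064 0 0 0 0 0;-0.064 0 0 0 0 0;-0.064 0 0 0 0 0;-0.064 0 0 0 0 0;0 0 0 0 0 0",
  "grip_force": 12
}}

```text
time_s: 12.02
tool_pos: [594.7, -70.2, 20.6]
ee_rot: [-0.0, 0.661, 0.75, 0.001]
force: [-3.7, 5.1, 11.8]
gripper_width: 0.566
gripper_force: 13.6
```

Emit:
{"fn": "creep_tool", "kwargs": {
  "steps": "0 0 0 0 0 0;0 0 0 0 0 0;0 0 0 0 0 0;0 0 0 0 0 0;0 0 0 0 0 0;0 0 0 0 0 0",
  "finger_gap": 1.0,
  "grip_force": 12
}}

```text
time_s: 12.78
tool_pos: [593.7, -70.7, 18.2]
ee_rot: [-0.0, 0.661, 0.751, -0.0]
force: [0.1, 0.6, -0.2]
gripper_width: 0.995
gripper_force: 0.0
```

Emit:
{"fn": "creep_tool", "kwargs": {
  "steps": "0 0 -0.24 0 0 0;0 0 -0.48 0 0 0;0 0 -0.48 0 0 0;0 0 0 0 0 0"
}}

```text
time_s: 13.28
tool_pos: [596.6, -71.3, 97.8]
ee_rot: [0.003, 0.661, 0.751, 0.002]
force: [-0.3, 0.0, 0.2]
gripper_width: 1.0
gripper_force: 0.0
```

```bash
python3 to.py 573 45.3 18 7.2
```

```text
t 13.28 pos [596.6 -71.3  97.8] ydir 7.3 tilt 0.44 F [-0.3  0.   0.2] w 1.0 gf 0.0
rz 0.001 | move before turn [118.8  -9.2  79.4] | after turn [118.6  -8.8  79.8]
```

Converted, 59 mm is 0.944, -2 mm is -0.032.

Emit:
{"fn": "creep_tool", "kwargs": {
  "steps": "0.944 -0.032 0 0 0 0;0.944 -0.032 0 0 0 0;0 0 0 0 0 0;0 0 0 0 0 0"
}}

```text
time_s: 13.78
tool_pos: [574.5, 45.8, 92.6]
ee_rot: [-0.0, 0.661, 0.751, -0.0]
force: [0.2, -0.3, 0.5]
gripper_width: 1.002
gripper_force: 0.0
```

```bash
python3 - <<'E'
from h import *
from workcell import capture
S=capture("side")
for o in lids(S): print(np.round(o[0],1),o[1],round(float(o[2]),1),np.round(o[3],1),round(float(o[4]),1))
E
python3 to.py 573 45.3 16 7.2
```

```text
[473.7   9.1] 233 148.8 [ 634.5 1158.8  148.8] 86.9
[329.5 123.1] 177 145.2 [549.3 214.8 145.2] 40.1
[217.  161.1] 306 138.9 [426.1 -22.7 138.9] 46.1
[295.2 197.2] 369 68.9 [574.8  43.9  68.9] 50.1
[275.6 231.9] 502 70.2 [593.8 -54.4  70.2] 51.9
[170.  235.2] 495 63.9 [ 432.4 -177.7   63.9] 52.1
[  5.3 299.6] 119 57.6 [ 296.2 -446.3   57.6] 17.7
[199.4 289.1] 620 95.7 [ 571.2 -236.2   95.7] 46.0
t 13.82 pos [574.7  45.2  92.8] ydir 7.3 tilt 0.04 F [ 0.6  0.1 -0.2] w 0.999 gf 0.0
rz 0.001 | move before turn [ 0.4 -1.6 76.8] | after turn [ 0.4 -1.7 76.8]
```

Jar b moved only about 7 mm: the grip was light and high, so it slipped. I'll grip lower and firmer, and take the weight off slightly while sliding.

Converted, 25 mm is 0.4, 20 mm is 0.32.

Emit:
{"fn": "creep_tool", "kwargs": {
  "steps": "0 -0.024 0.4 0 0 0;0 0 0.4 0 0 0;0 0 0.32 0 0 0;0 0 0.16 0 0 0;0 0 0.096 0 0 0;0 0 0 0 0 0",
  "finger_gap": 1.0,
  "grip_force": 35
}}

```text
time_s: 14.58
tool_pos: [573.6, 45.5, 7.3]
ee_rot: [0.0, 0.661, 0.751, 0.0]
force: [0.9, 0.3, -0.3]
gripper_width: 0.999
gripper_force: 0.0
```

Emit:
{"fn": "creep_tool", "kwargs": {
  "steps": "0 0 0 0 0 0;0 0 0 0 0 0;0 0 0 0 0 0;0 0 0 0 0 0;0 0 0 0 0 0;0 0 0 0 0 0;0 0 0 0 0 0",
  "finger_gap": 0.4,
  "grip_force": 35
}}

```text
time_s: 15.45
tool_pos: [573.5, 45.7, 7.4]
ee_rot: [0.0, 0.661, 0.751, 0.0]
force: [0.0, -0.6, 0.9]
gripper_width: 0.579
gripper_force: 35.0
```

Emit:
{"fn": "creep_tool", "kwargs": {
  "steps": "0 0 -0.016 0 0 0;0 0 -0.016 0 0 0;0.048 0 0 0 0 0;0.048 0 0 0 0 0;0 0 0 0 0 0"
}}

```text
time_s: 16.08
tool_pos: [572.5, 51.9, 9.2]
ee_rot: [-0.0, 0.661, 0.751, -0.0]
force: [-1.0, -0.5, -1.8]
gripper_width: 0.578
gripper_force: 35.0
```

Converted, 4 mm is 0.064, 3 mm is 0.048.

Emit:
{"fn": "creep_tool", "kwargs": {
  "steps": "0.064 0 0 0 0 0;0.064 0 0 0 0 0;0.064 0 0 0 0 0;0.064 0 0 0 0 0;0.048 0 0 0 0 0;0 0 0 0 0 0;0 0 0.0112 0 0 0;0 0 0.0112 0 0 0;0 0 0.0096 0 0 0;0 0 0 0 0 0"
}}

```text
time_s: 17.32
tool_pos: [570.2, 70.3, 7.4]
ee_rot: [-0.0, 0.661, 0.751, -0.0]
force: [-1.2, -0.5, -0.5]
gripper_width: 0.577
gripper_force: 35.0
```

```bash
python3 to.py 573 45.3 16 7.2
```

```text
t 17.32 pos [570.2  70.3   7.4] ydir 7.3 tilt 0.01 F [-1.2 -0.5 -0.5] w 0.577 gf 35.0
rz 0.001 | move before turn [-25.2  -0.4  -8.6] | after turn [-25.2  -0.4  -8.6]
```

Converted, -30 mm is -0.48, -15 mm is -0.24.

Emit:
{"fn": "creep_tool", "kwargs": {
  "steps": "0 0 0 0 0 0;0 0 0 0 0 0;0 0 0 0 0 0;0 0 0 0 0 0;0 0 0 0 0 0;0 0 0 0 0 0;0 0 -0.24 0 0 0;0 0 -0.48 0 0 0;0 0 -0.48 0 0 0;0 0 -0.16 0 0 0",
  "finger_gap": 1.0,
  "grip_force": 35
}}

```text
time_s: 18.58
tool_pos: [572.1, 70.5, 95.8]
ee_rot: [0.002, 0.661, 0.751, 0.002]
force: [-1.2, -0.0, 0.0]
gripper_width: 0.999
gripper_force: 0.0
```

Emit:
{"fn": "creep_tool", "kwargs": {
  "steps": "-1.008 0.048 0 0 0 0;-1.008 0.048 0 0 0 0;0 0 0 0 0 0;0 0 0 0 0 0"
}}

```text
time_s: 19.08
tool_pos: [591.4, -52.5, 91.7]
ee_rot: [-0.001, 0.661, 0.75, -0.0]
force: [0.1, 0.5, -0.4]
gripper_width: 1.001
gripper_force: 0.0
```

```bash
python3 to.py 591.8 -54 7 7.2
python3 - <<'E'
from h import *
from workcell import capture
S=capture("side")
for o in lids(S): print(np.round(o[0],1),o[1],round(float(o[2]),1),np.round(o[3],1),round(float(o[4]),1))
E
```

```text
t 19.07 pos [591.4 -52.5  91.7] ydir 7.2 tilt 0.08 F [ 0.1  0.5 -0.4] w 1.001 gf 0.0
rz 0.001 | move before turn [-1.6  0.3 84.7] | after turn [-1.6  0.2 84.7]
[474.4   8.8] 234 150.2 [ 636.4 1159.1  150.2] 88.1
[328.7 124.6] 234 145.3 [550.5 208.8 145.3] 46.9
[213.8 161.2] 195 138.9 [421.1 -26.7 138.9] 36.2
[294.3 191.6] 73 68.9 [564.5  56.2  68.9] 21.1
[275.6 231.9] 506 70.2 [593.9 -54.4  70.2] 52.0
[170.1 235. ] 490 64.1 [ 432.3 -177.5   64.1] 51.9
[  1.9 301.7] 119 57.6 [ 295.  -452.1   57.6] 17.4
[199.4 289.1] 620 95.6 [ 571.2 -236.1   95.6] 46.0
```

Converted, 25 mm is 0.4, 20 mm is 0.32.

Emit:
{"fn": "creep_tool", "kwargs": {
  "steps": "-0.016 0 0.4 0 0 0;0 0 0.4 0 0 0;0 0 0.32 0 0 0;0 0 0.144 0 0 0;0 0 0.08 0 0 0;0 0 0 0 0 0",
  "finger_gap": 1.0,
  "grip_force": 35
}}

```text
time_s: 19.88
tool_pos: [592.4, -53.6, 8.6]
ee_rot: [0.0, 0.661, 0.751, 0.0]
force: [0.9, 0.4, -0.1]
gripper_width: 1.001
gripper_force: 0.0
```

Emit:
{"fn": "creep_tool", "kwargs": {
  "steps": "0 0 0 0 0 0;0 0 0 0 0 0;0 0 0 0 0 0;0 0 0 0 0 0;0 0 0 0 0 0;0 0 0 0 0 0;0 0 0 0 0 0",
  "finger_gap": 0.4,
  "grip_force": 35
}}

```text
time_s: 20.75
tool_pos: [592.2, -53.7, 8.4]
ee_rot: [0.0, 0.661, 0.751, 0.0]
force: [-0.1, -0.5, 0.6]
gripper_width: 0.584
gripper_force: 35.0
```

Emit:
{"fn": "creep_tool", "kwargs": {
  "steps": "0 0 -0.016 0 0 0;0 0 -0.016 0 0 0;-0.064 0 0 0 0 0;-0.064 0 0 0 0 0;-0.064 0 0 0 0 0;-0.064 0 0 0 0 0;-0.016 0 0 0 0 0;0 0 0 0 0 0;0 0 0.0112 0 0 0;0 0 0.0112 0 0 0;0 0 0.0096 0 0 0;0 0 0 0 0 0"
}}

```text
time_s: 22.25
tool_pos: [594.2, -70.4, 8.4]
ee_rot: [-0.0, 0.661, 0.751, 0.0]
force: [-1.2, 0.2, -0.5]
gripper_width: 0.576
gripper_force: 35.0
```

```bash
python3 to.py 591.8 -54 7 7.2
```

```text
t 22.25 pos [594.2 -70.4   8.4] ydir 7.3 tilt 0.01 F [-1.2  0.2 -0.5] w 0.576 gf 35.0
rz 0.001 | move before turn [16.6 -0.3  1.4] | after turn [16.6 -0.3  1.4]
```

Converted, -30 mm is -0.48, -15 mm is -0.24.

Emit:
{"fn": "creep_tool", "kwargs": {
  "steps": "0 0 0 0 0 0;0 0 0 0 0 0;0 0 0 0 0 0;0 0 0 0 0 0;0 0 0 0 0 0;0 0 0 0 0 0;0 0 -0.24 0 0 0;0 0 -0.48 0 0 0;0 0 -0.48 0 0 0;0 0 -0.24 0 0 0",
  "finger_gap": 1.0,
  "grip_force": 35
}}

```text
time_s: 23.5
tool_pos: [595.7, -70.8, 101.5]
ee_rot: [0.002, 0.661, 0.751, 0.001]
force: [0.5, 0.0, 1.0]
gripper_width: 1.002
gripper_force: 0.0
```

Emit:
{"fn": "creep_tool", "kwargs": {
  "steps": "-0.344 -0.7008 0 0 0 0;-0.344 -0.7008 0 0 0 0;-0.344 -0.7008 0 0 0 0;-0.344 -0.7008 0 0 0 0;0 0 0 0 0 0;0 0 0 0 0 0"
}}

```text
time_s: 24.25
tool_pos: [431.7, -178.0, 98.5]
ee_rot: [0.0, 0.661, 0.75, 0.0]
force: [-0.4, -0.5, 0.1]
gripper_width: 1.0
gripper_force: 0.0
```

```bash
python3 - <<'E'
from h import *
from workcell import capture
S=capture("side");T=capture("top")
for c in(S,T):
  print()
  for o in lids(c): print(np.round(o[0],1),o[1],round(float(o[2]),1),np.round(o[3],1),round(float(o[4]),1))
E
python3 to.py 431 -177.6 2 7.2
```

```text

[473.7   8.7] 236 150.0 [ 634.1 1159.   150. ] 88.8
[328.7 124.4] 235 145.4 [550.3 208.9 145.4] 46.7
[286.8 126.9] 191 89.1 [440.4 212.2  89.1] 46.3
[217.  161.2] 310 138.9 [426.4 -23.1 138.9] 46.6
[300.  189.7] 345 68.9 [571.4  67.9  68.9] 50.0
[169.9 235.1] 486 63.9 [ 432.1 -177.7   63.9] 51.5
[271.1 238. ] 522 70.2 [595.2 -71.1  70.2] 51.6
[  6.5 298.8] 117 57.6 [ 296.5 -444.1   57.6] 17.3
[199.5 289. ] 624 95.7 [ 571.3 -236.    95.7] 46.1

[270.  155.6] 265 69.5 [591.8 -71.5  69.5] 49.7
[156.7 161.9] 248 145.4 [548.  210.9 145.4] 43.3
[216.6 163.8] 274 69.4 [567.9  69.8  69.4] 50.0
[157.7 209.9] 215 89.7 [438.9 214.1  89.7] 41.2
[251.1 213.9] 276 139.7 [421.5 -21.5 139.7] 44.1
[420.1 271. ] 55 58.0 [ 290.4 -455.    58. ] 11.2
t 24.35 pos [ 432.1 -177.6   98.5] ydir 7.3 tilt 0.02 F [-0.   0.8 -0.1] w 1.0 gf 0.0
rz 0.002 | move before turn [ 0.2 -1.1 96.5] | after turn [ 0.2 -1.1 96.5]
```

Converted, 30 mm is 0.48, 28 mm is 0.448.

Emit:
{"fn": "creep_tool", "kwargs": {
  "steps": "0 -0.016 0.48 0 0 0;0 0 0.448 0 0 0;0 0 0.352 0 0 0;0 0 0.16 0 0 0;0 0 0.096 0 0 0;0 0 0 0 0 0",
  "finger_gap": 1.0,
  "grip_force": 30
}}

```text
time_s: 25.1
tool_pos: [430.7, -178.1, 2.5]
ee_rot: [0.0, 0.661, 0.751, 0.0]
force: [0.1, -0.1, 0.6]
gripper_width: 0.999
gripper_force: 0.0
```

Emit:
{"fn": "creep_tool", "kwargs": {
  "steps": "0 0 0 0 0 0;0 0 0 0 0 0;0 0 0 0 0 0;0 0 0 0 0 0;0 0 0 0 0 0;0 0 0 0 0 0;0 0 0 0 0 0",
  "finger_gap": 0.4,
  "grip_force": 30
}}

```text
time_s: 25.98
tool_pos: [430.5, -178.2, 2.4]
ee_rot: [0.0, 0.661, 0.751, 0.0]
force: [0.5, 0.2, 1.1]
gripper_width: 0.578
gripper_force: 30.0
```

```bash
python3 to.py 431 -177.6 2 7.2
```

```text
t 25.98 pos [ 430.5 -178.2    2.4] ydir 7.3 tilt 0.02 F [0.5 0.2 1.1] w 0.578 gf 30.0
rz 0.001 | move before turn [0.5 0.6 0.4] | after turn [0.5 0.6 0.4]
```

Emit:
{"fn": "creep_tool", "kwargs": {
  "steps": "0 0 -0.064 0 0 0;0 0 -0.16 0 0 0;0 0 -0.32 0 0 0;0 0 -0.32 0 0 0;0 0 -0.32 0 0 0;0 0 -0.32 0 0 0;0 0 -0.16 0 0 0;0 0 0 0 0 0;0 0 0 0 0 0"
}}

```text
time_s: 27.1
tool_pos: [429.7, -177.8, 105.4]
ee_rot: [-0.001, 0.661, 0.751, -0.0]
force: [0.4, -0.8, -1.3]
gripper_width: 0.578
gripper_force: 30.0
```

```bash
python3 to.py 581.7 -0.9 20 7.2
```

```text
t 27.1 pos [ 429.7 -177.8  105.4] ydir 7.3 tilt 0.09 F [ 0.4 -0.8 -1.3] w 0.578 gf 30.0
rz 0.001 | move before turn [156.2 173.3  85.3] | after turn [156.5 173.   85.4]
```

Converted, 28 mm is 0.448, 27.5 mm is 0.44.

Emit:
{"fn": "creep_tool", "kwargs": {
  "steps": "0.16 0.176 0 0 0 0;0.336 0.368 0 0 0 0;0.4 0.448 0 0 0 0;0.4 0.448 0 0 0 0;0.4 0.448 0 0 0 0;0.4 0.44 0 0 0 0;0.256 0.272 0 0 0 0;0.144 0.16 0 0 0 0;0 0 0 0 0 0;0 0 0 0 0 0"
}}

```text
time_s: 28.35
tool_pos: [581.2, -2.2, 106.1]
ee_rot: [-0.0, 0.661, 0.75, -0.0]
force: [-1.1, 0.5, -0.7]
gripper_width: 0.582
gripper_force: 30.0
```

```bash
python3 to.py 581.7 -0.9 10 7.2
```

```text
t 28.35 pos [581.2  -2.2 106.1] ydir 7.2 tilt 0.04 F [-1.1  0.5 -0.7] w 0.582 gf 30.0
rz 0.001 | move before turn [ 1.3  0.8 96.1] | after turn [ 1.2  0.7 96.1]
```

Descend to about 2 mm above the floor (seated is about z 8.4), then ease down.

Converted, 22 mm is 0.352, 16 mm is 0.256.

Emit:
{"fn": "creep_tool", "kwargs": {
  "steps": "0.0192 0.0112 0.24 0 0 0;0 0 0.352 0 0 0;0 0 0.352 0 0 0;0 0 0.256 0 0 0;0 0 0.16 0 0 0;0 0 0.096 0 0 0;0 0 0.048 0 0 0;0 0 0 0 0 0;0 0 0 0 0 0"
}}

```text
time_s: 29.48
tool_pos: [582.8, -0.3, 12.9]
ee_rot: [0.0, 0.661, 0.751, 0.0]
force: [-1.0, -0.1, -2.1]
gripper_width: 0.582
gripper_force: 30.0
```

```bash
python3 to.py 581.7 -0.9 8.4 7.2
```

```text
t 29.48 pos [ 5.828e+02 -3.000e-01  1.290e+01] ydir 7.3 tilt 0.07 F [-1.  -0.1 -2.1] w 0.582 gf 30.0
rz 0.001 | move before turn [-0.5 -1.1  4.5] | after turn [-0.5 -1.1  4.5]
```

Converted, -1 mm is -0.016, 0.7 mm is 0.0112.

Emit:
{"fn": "creep_tool", "kwargs": {
  "steps": "0 -0.016 0.016 0 0 0;0 0 0.016 0 0 0;0 0 0.0112 0 0 0;0 0 0.0112 0 0 0;0 0 0.008 0 0 0;0 0 0 0 0 0"
}}

```text
time_s: 30.22
tool_pos: [581.2, -0.4, 8.4]
ee_rot: [-0.0, 0.661, 0.751, -0.0]
force: [-0.1, -0.6, -0.2]
gripper_width: 0.577
gripper_force: 30.0
```

Emit:
{"fn": "creep_tool", "kwargs": {
  "steps": "0 0 0.0064 0 0 0;0 0 0 0 0 0"
}}

```text
time_s: 30.48
tool_pos: [581.2, -0.4, 8.4]
ee_rot: [-0.0, 0.661, 0.751, -0.0]
force: [-2.7, -0.7, 3.7]
gripper_width: 0.577
gripper_force: 30.0
```

```bash
python3 to.py 581.7 -0.9 8.4 7.2
```

```text
t 30.48 pos [ 5.812e+02 -4.000e-01  8.400e+00] ydir 7.3 tilt 0.01 F [-2.7 -0.7  3.7] w 0.577 gf 30.0
rz 0.001 | move before turn [-0.5  0.4  0. ] | after turn [-0.5  0.4  0. ]
```

Converted, -40 mm is -0.64, -30 mm is -0.48, 0.168 rad / 4 = 0.042.

Emit:
{"fn": "creep_tool", "kwargs": {
  "steps": "0 0 0 0 0 0;0 0 0 0 0 0;0 0 0 0 0 0;0 0 0 0 0 0;0 0 0 0 0 0;0 0 0 0 0 0;0 0 -0.192 0 0 0;0 0 -0.48 0 0 0;0 0 -0.64 0 0 0;0 0 -0.64 0 0 0;0 0 -0.128 0 0 0.042",
  "finger_gap": 1.0,
  "grip_force": 30
}}

```text
time_s: 31.85
tool_pos: [583.8, -0.6, 143.4]
ee_rot: [0.003, 0.723, 0.691, 0.003]
force: [-0.3, 0.2, 0.4]
gripper_width: 1.0
gripper_force: 0.0
```

Emit:
{"fn": "creep_tool", "kwargs": {
  "steps": "-0.112 -0.624 0 0 0 0;-0.112 -0.624 0 0 0 0;-0.112 -0.624 0 0 0 0;-0.112 -0.624 0 0 0 0;0 0 0 0 0 0;0 0 0 0 0 0"
}}

```text
time_s: 32.6
tool_pos: [425.2, -22.1, 139.0]
ee_rot: [0.001, 0.721, 0.692, 0.001]
force: [0.5, 0.0, 0.6]
gripper_width: 0.999
gripper_force: 0.0
```

```bash
python3 to.py 423.5 -21.7 43 -2.4
```

```text
t 32.6 pos [425.2 -22.1 139. ] ydir -2.4 tilt 0.14 F [0.5 0.  0.6] w 0.999 gf 0.0
rz 0.001 | move before turn [ 0.3 -1.9 96. ] | after turn [ 0.3 -1.7 96. ]
```

Converted, 28 mm is 0.448, 22 mm is 0.352.

Emit:
{"fn": "creep_tool", "kwargs": {
  "steps": "0 -0.024 0 0 0 0;0 0 0.448 0 0 0;0 0 0.448 0 0 0;0 0 0.352 0 0 0;0 0 0.16 0 0 0;0 0 0.096 0 0 0;0 0 0 0 0 0",
  "finger_gap": 1.0,
  "grip_force": 30
}}

```text
time_s: 33.48
tool_pos: [423.1, -21.9, 44.2]
ee_rot: [0.0, 0.721, 0.693, 0.0]
force: [-1.4, -0.2, -0.0]
gripper_width: 0.998
gripper_force: 0.0
```

Emit:
{"fn": "creep_tool", "kwargs": {
  "steps": "0 0 0 0 0 0;0 0 0 0 0 0;0 0 0 0 0 0;0 0 0 0 0 0;0 0 0 0 0 0;0 0 0 0 0 0;0 0 0 0 0 0",
  "finger_gap": 0.35,
  "grip_force": 30
}}

```text
time_s: 34.35
tool_pos: [422.9, -22.0, 44.0]
ee_rot: [0.0, 0.721, 0.692, 0.0]
force: [1.2, -1.0, -0.4]
gripper_width: 0.547
gripper_force: 30.0
```

```bash
python3 to.py 423.5 -21.7 43 -2.4
```

```text
t 34.35 pos [422.9 -22.   44. ] ydir -2.3 tilt 0.03 F [ 1.2 -1.  -0.4] w 0.547 gf 30.0
rz 0.001 | move before turn [0.3 0.6 1. ] | after turn [0.3 0.6 1. ]
```

Converted, -30 mm is -0.48, -25 mm is -0.4.

Emit:
{"fn": "creep_tool", "kwargs": {
  "steps": "0 0 -0.064 0 0 0;0 0 -0.16 0 0 0;0 0 -0.32 0 0 0;0 0 -0.48 0 0 0;0 0 -0.48 0 0 0;0 0 -0.48 0 0 0;0 0 -0.4 0 0 0;0 0 -0.192 0 0 0;0 0 -0.064 0 0 0;0 0 0 0 0 0"
}}

```text
time_s: 35.6
tool_pos: [422.3, -21.8, 208.1]
ee_rot: [-0.001, 0.721, 0.692, -0.0]
force: [-0.4, 0.6, -3.1]
gripper_width: 0.547
gripper_force: 30.0
```

Emit:
{"fn": "creep_tool", "kwargs": {
  "steps": "0.192 0.0704 0 0 0 0;0.416 0.1536 0 0 0 0;0.544 0.1984 0 0 0 0;0.544 0.1984 0 0 0 0;0.544 0.1984 0 0 0 0;0.544 0.1984 0 0 0 0;0.544 0.1984 0 0 0 0;0.544 0.1984 0 0 0 0;0.544 0.1984 0 0 0 0;0.384 0.144 0 0 0 0;0.192 0.0704 0 0 0 0;0 0 0 0 0 0"
}}

```text
time_s: 37.1
tool_pos: [549.2, 285.7, 207.9]
ee_rot: [-0.0, 0.721, 0.693, -0.001]
force: [-0.1, -0.7, -3.0]
gripper_width: 0.542
gripper_force: 30.0
```

Emit:
{"fn": "creep_tool", "kwargs": {
  "steps": "0 0 0 0 0 0;0 0 0 0 0 0"
}}

```text
time_s: 37.35
tool_pos: [549.5, 284.4, 209.1]
ee_rot: [0.0, 0.722, 0.692, -0.0]
force: [1.2, -0.1, -3.6]
gripper_width: 0.546
gripper_force: 30.0
```

```bash
python3 to.py 551 287 50 -2.4
```

```text
t 37.35 pos [549.5 284.4 209.1] ydir -2.4 tilt 0.01 F [ 1.2 -0.1 -3.6] w 0.546 gf 30.0
rz 0.0 | move before turn [  2.7   1.4 159.1] | after turn [  2.7   1.4 159.1]
```

Converted, 26 mm is 0.416, 24 mm is 0.384.

Emit:
{"fn": "creep_tool", "kwargs": {
  "steps": "0.032 0.016 0.16 0 0 0;0 0 0.384 0 0 0;0 0 0.416 0 0 0;0 0 0.416 0 0 0;0 0 0.416 0 0 0;0 0 0.32 0 0 0;0 0 0.192 0 0 0;0 0 0.112 0 0 0;0 0 0.064 0 0 0;0 0 0 0 0 0;0 0 0 0 0 0"
}}

```text
time_s: 38.72
tool_pos: [551.2, 287.3, 54.8]
ee_rot: [0.0, 0.721, 0.692, 0.001]
force: [-0.3, -0.3, -2.3]
gripper_width: 0.544
gripper_force: 30.0
```

```bash
python3 to.py 551 287 50 -2.4
```

```text
t 38.73 pos [551.2 287.3  54.8] ydir -2.3 tilt 0.08 F [-0.3 -0.3 -2.3] w 0.544 gf 30.0
rz 0.001 | move before turn [-0.3 -0.2  4.8] | after turn [-0.3 -0.2  4.8]
```

Converted, 1 mm is 0.016, 0.5 mm is 0.008.

Emit:
{"fn": "creep_tool", "kwargs": {
  "steps": "0 0 0.016 0 0 0;0 0 0.016 0 0 0;0 0 0.008 0 0 0;0 0 0 0 0 0"
}}

```text
time_s: 39.22
tool_pos: [550.6, 287.0, 51.3]
ee_rot: [-0.0, 0.721, 0.692, -0.0]
force: [-0.0, -0.5, -3.3]
gripper_width: 0.541
gripper_force: 30.0
```

```bash
python3 to.py 551 287 50 -2.4
```

```text
t 39.23 pos [550.6 287.   51.3] ydir -2.3 tilt 0.01 F [-0.  -0.5 -3.3] w 0.541 gf 30.0
rz 0.001 | move before turn [-0.   0.4  1.3] | after turn [-0.   0.4  1.3]
```

Converted, 0.5 mm is 0.008, 0.4 mm is 0.0064.

Emit:
{"fn": "creep_tool", "kwargs": {
  "steps": "0 0 0.008 0 0 0;0 0 0.008 0 0 0;0 0 0.0064 0 0 0;0 0 0 0 0 0"
}}

```text
time_s: 39.72
tool_pos: [550.7, 287.1, 50.1]
ee_rot: [0.0, 0.721, 0.692, 0.0]
force: [-0.1, -0.5, -3.0]
gripper_width: 0.545
gripper_force: 30.0
```

```bash
python3 to.py 551 287 50 -2.4
```

```text
t 39.73 pos [550.7 287.1  50.1] ydir -2.3 tilt 0.0 F [-0.1 -0.5 -3. ] w 0.545 gf 30.0
rz 0.001 | move before turn [-0.1  0.3  0.1] | after turn [-0.1  0.3  0.1]
```

Not yet bearing (Fz still −3), so I'll ease down further.

Converted, 0.4 mm is 0.0064, 0.3 mm is 0.0048.

Emit:
{"fn": "creep_tool", "kwargs": {
  "steps": "0 0 0.0064 0 0 0;0 0 0.0048 0 0 0;0 0 0 0 0 0"
}}

```text
time_s: 40.1
tool_pos: [550.8, 287.2, 50.1]
ee_rot: [-0.0, 0.721, 0.692, 0.0]
force: [-1.4, -0.5, 2.9]
gripper_width: 0.545
gripper_force: 30.0
```

Emit:
{"fn": "creep_tool", "kwargs": {
  "steps": "0 0 0.0048 0 0 0;0 0 0.0048 0 0 0;0 0 0 0 0 0"
}}

```text
time_s: 40.48
tool_pos: [550.8, 287.2, 50.0]
ee_rot: [-0.0, 0.721, 0.693, 0.0]
force: [-4.1, -1.1, 7.4]
gripper_width: 0.547
gripper_force: 30.0
```

```bash
python3 to.py 551 287 50 -2.4
```

```text
t 40.48 pos [550.8 287.2  50. ] ydir -2.3 tilt 0.01 F [-4.1 -1.1  7.4] w 0.547 gf 30.0
rz 0.001 | move before turn [-0.2  0.2  0. ] | after turn [-0.2  0.2  0. ]
```

Converted, -30 mm is -0.48, -25 mm is -0.4.

Emit:
{"fn": "creep_tool", "kwargs": {
  "steps": "0 0 0 0 0 0;0 0 0 0 0 0;0 0 0 0 0 0;0 0 0 0 0 0;0 0 0 0 0 0;0 0 0 0 0 0;0 0 -0.16 0 0 0;0 0 -0.4 0 0 0;0 0 -0.48 0 0 0;0 0 -0.48 0 0 0;0 0 -0.08 0 0 0;0 0 0 0 0 0",
  "finger_gap": 1.0,
  "grip_force": 30
}}

```text
time_s: 41.98
tool_pos: [550.7, 287.1, 148.7]
ee_rot: [0.0, 0.721, 0.692, 0.0]
force: [0.9, -0.5, -0.8]
gripper_width: 0.999
gripper_force: 0.0
```

Emit:
{"fn": "creep_tool", "kwargs": {
  "steps": "0 0 0 0 0 -0.044;0 0 0 0 0 -0.044;0 0 0 0 0 -0.044;0 0 0 0 0 -0.044;0 0 0 0 0 -0.044;0 0 0 0 0 -0.044;0 0 0 0 0 -0.044;0 0 0 0 0 -0.044;0.752 -0.736 0 0 0 0;0.752 -0.736 0 0 0 0;0 0 0 0 0 0;0 0 0 0 0 0"
}}

```text
time_s: 43.48
tool_pos: [445.5, 219.6, 148.1]
ee_rot: [-0.0, 0.102, 0.995, -0.0]
force: [0.6, 0.5, 0.2]
gripper_width: 1.0
gripper_force: 0.0
```

```bash
python3 to.py 440 215.2 5 78.5
python3 - <<'E'
from h import *
from workcell import capture
S=capture("side")
for o in lids(S): print(np.round(o[0],1),o[1],round(float(o[2]),1),np.round(o[3],1),round(float(o[4]),1))
E
```

```text
t 43.48 pos [445.5 219.6 148.1] ydir 78.3 tilt 0.01 F [0.6 0.5 0.2] w 1.0 gf 0.0
rz -0.003 | move before turn [  4.5  -5.4 143.1] | after turn [  4.6  -5.4 143.1]
[473.1   8.7] 236 149.4 [ 632.3 1159.3  149.4] 88.5
[345.3 108.8] 207 145.6 [551.7 285.6 145.6] 47.3
[328.5 124.5] 236 145.3 [550.1 208.6 145.3] 46.8
[286.8 127. ] 194 89.1 [440.5 211.8  89.1] 46.7
[286.5 211.9] 422 69.8 [ 5.828e+02 -4.000e-01  6.980e+01] 50.9
[271.1 238.1] 525 70.1 [595.4 -71.2  70.1] 51.9
[ 11.6 292.4] 100 57.1 [ 291.6 -432.1   57.1] 17.0
[199.5 289. ] 622 95.6 [ 571.2 -236.    95.6] 46.0
```

Converted, 35 mm is 0.56, 30 mm is 0.48, -0.003 rad / 4 = -0.0008.

Emit:
{"fn": "creep_tool", "kwargs": {
  "steps": "0.032 -0.04 0 0 0 0;0.04 -0.04 0 0 0 -0.0008;0 0 0 0 0 0;0 0 0.48 0 0 0;0 0 0.56 0 0 0;0 0 0.56 0 0 0;0 0 0.4 0 0 0;0 0 0.224 0 0 0;0 0 0.128 0 0 0;0 0 0.08 0 0 0;0 0 0 0 0 0"
}}

```text
time_s: 44.9
tool_pos: [440.5, 215.7, -2.8]
ee_rot: [0.0, 0.1, 0.995, 0.0]
force: [-0.1, 0.4, 0.5]
gripper_width: 0.998
gripper_force: 0.0
```

```bash
python3 to.py 440 215.2 -5 78.5
```

```text
t 44.9 pos [440.5 215.7  -2.8] ydir 78.5 tilt 0.04 F [-0.1  0.4  0.5] w 0.998 gf 0.0
rz -0.0 | move before turn [ 0.4 -0.6  2.2] | after turn [ 0.4 -0.6  2.2]
```

Converted, -0.5 mm is -0.008.

Emit:
{"fn": "creep_tool", "kwargs": {
  "steps": "0 -0.008 0 0 0 0;0 0 0 0 0 0;0 0 0 0 0 0;0 0 0 0 0 0;0 0 0 0 0 0;0 0 0 0 0 0;0 0 0 0 0 0",
  "finger_gap": 0.35,
  "grip_force": 30
}}

```text
time_s: 45.78
tool_pos: [440.0, 215.2, -3.2]
ee_rot: [0.0, 0.1, 0.995, 0.0]
force: [0.2, 0.6, 0.6]
gripper_width: 0.566
gripper_force: 30.0
```

```bash
python3 to.py 440 215.2 -5 78.5
```

```text
t 45.77 pos [440.  215.2  -3.2] ydir 78.5 tilt 0.02 F [0.2 0.6 0.6] w 0.566 gf 30.0
rz -0.0 | move before turn [ 0.  -0.   1.8] | after turn [ 0.  -0.   1.8]
```

Emit:
{"fn": "creep_tool", "kwargs": {
  "steps": "0 0 -0.064 0 0 0;0 0 -0.16 0 0 0;0 0 -0.32 0 0 0;0 0 -0.48 0 0 0;0 0 -0.48 0 0 0;0 0 -0.48 0 0 0;0 0 -0.4 0 0 0;0 0 -0.192 0 0 0;0 0 -0.064 0 0 0;0 0 0 0 0 0"
}}

```text
time_s: 47.02
tool_pos: [439.5, 214.9, 160.9]
ee_rot: [-0.001, 0.1, 0.995, -0.0]
force: [-0.3, -0.3, -4.3]
gripper_width: 0.565
gripper_force: 30.0
```

```bash
python3 to.py 563 -316 4 0.6
```

```text
t 47.02 pos [439.5 214.9 160.9] ydir 78.5 tilt 0.08 F [-0.3 -0.3 -4.3] w 0.565 gf 30.0
rz 1.36 | move before turn [-227.1 -495.5  157. ] | after turn [-532.1  117.9  156.9]
```

Converted, -30 mm is -0.48, -15 mm is -0.24, 0.17 rad / 4 = 0.0425.

Emit:
{"fn": "creep_tool", "kwargs": {
  "steps": "0 0 0 0 0 0.02;0 0 0 0 0 0.0425;0 0 0 0 0 0.0425;0 0 0 0 0 0.0425;0 0 0 0 0 0.0425;0 0 0 0 0 0.0425;0 0 0 0 0 0.0425;0 0 0 0 0 0.0425;0 0 0 0 0 0.0225;0 0 0 0 0 0;-0.24 0.0528 0 0 0 0;-0.48 0.1056 0 0 0 0"
}}

```text
time_s: 48.52
tool_pos: [450.2, 169.4, 161.3]
ee_rot: [-0.0, 0.703, 0.712, -0.0]
force: [-0.2, -0.7, -3.7]
gripper_width: 0.566
gripper_force: 30.0
```

Emit:
{"fn": "creep_tool", "kwargs": {
  "steps": "-0.672 0.1488 0 0 0 0;-0.672 0.1488 0 0 0 0;-0.672 0.1488 0 0 0 0;-0.672 0.1488 0 0 0 0;-0.672 0.1488 0 0 0 0;-0.672 0.1488 0 0 0 0;-0.672 0.1488 0 0 0 0;-0.672 0.1488 0 0 0 0;-0.672 0.1488 0 0 0 0;-0.672 0.1488 0 0 0 0;-0.672 0.1488 0 0 0 0;-0.288 0.064 0 0 0 0"
}}

```text
time_s: 50.02
tool_pos: [560.7, -311.5, 161.1]
ee_rot: [-0.0, 0.704, 0.71, -0.0]
force: [0.2, 0.1, -3.4]
gripper_width: 0.568
gripper_force: 30.0
```

Emit:
{"fn": "creep_tool", "kwargs": {
  "steps": "-0.128 0.032 0 0 0 0;0 0 0 0 0 0;0 0 0 0 0 0"
}}

```text
time_s: 50.4
tool_pos: [563.4, -315.6, 161.7]
ee_rot: [-0.0, 0.703, 0.711, 0.0]
force: [0.9, 0.3, -2.7]
gripper_width: 0.568
gripper_force: 30.0
```

```bash
python3 to.py 563 -316 5.8 0.6
```

```text
t 50.4 pos [ 563.4 -315.6  161.7] ydir 0.6 tilt 0.03 F [ 0.9  0.3 -2.7] w 0.568 gf 30.0
rz 0.001 | move before turn [ -0.5  -0.4 155.9] | after turn [ -0.4  -0.4 155.9]
```

```bash
python3 - <<'E'
from h import *
from workcell import capture
S=capture("side");T=capture("top")
for c in(S,T):
  print()
  for o in lids(c): print(np.round(o[0],1),o[1],round(float(o[2]),1),np.round(o[3],1),round(float(o[4]),1))
cv2.imwrite("pics/c5.png",cv2.resize(S["color"][80:384,110:410],(592,600)))
E
```

```text
[472.7   8.1] 226 151.0 [ 629.9 1159.4  151. ] 85.7
[345.2 108.8] 208 145.6 [551.7 285.5 145.6] 47.4
[328.6 124.6] 241 145.3 [550.3 208.6 145.3] 47.2
[286.5 211.9] 423 69.7 [ 5.827e+02 -5.000e-01  6.970e+01] 50.9
[271.1 238.1] 522 70.1 [595.3 -71.1  70.1] 51.7
[  4.5 300. ] 121 57.2 [ 295.4 -447.5   57.2] 17.6
[201.2 289.9] 520 95.7 [ 574.4 -235.5   95.7] 41.7

[270.  155.7] 265 69.6 [591.6 -71.6  69.6] 49.9
[242.9 159.9] 274 69.5 [5.791e+02 2.000e-01 6.950e+01] 49.3
[126.3 161.3] 268 145.4 [549.3 286.5 145.4] 45.3
[156.7 161.9] 252 145.4 [548.1 210.8 145.4] 43.4
[216.6 163.8] 279 69.7 [567.7  69.6  69.7] 50.3
[334.2 161.8] 226 95.8 [ 567.6 -236.5   95.8] 44.6
[417.6 267.5] 51 57.7 [ 299.3 -449.2   57.7] 10.8
```

View pics/c5.png

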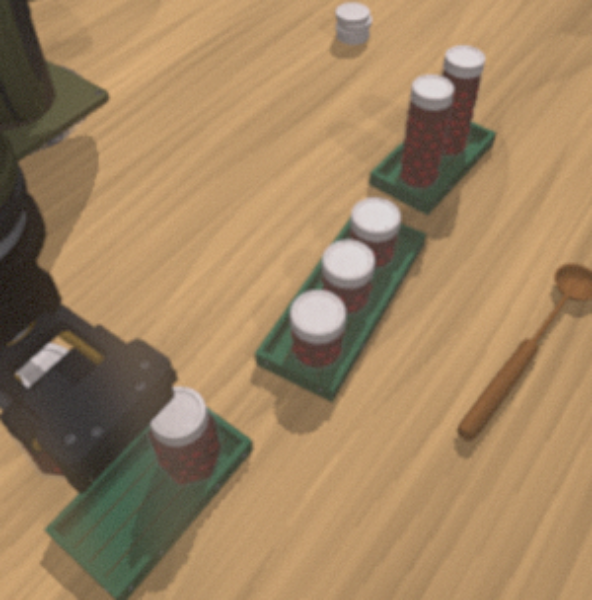

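The three low jars and the two tall jars stand in their trays, with lids at crop (375,217), (348,262), (318,315), (432,90) and (463,62). The held hex jar is over the free end of the hex tray. I'll lower it now.

Converted, 26 mm is 0.416, 24 mm is 0.384.

Emit:
{"fn": "creep_tool", "kwargs": {
  "steps": "0 0 0.16 0 0 0;0 0 0.384 0 0 0;0 0 0.416 0 0 0;0 0 0.416 0 0 0;0 0 0.416 0 0 0;0 0 0.32 0 0 0;0 0 0.192 0 0 0;0 0 0.096 0 0 0;0 0 0.048 0 0 0;0 0 0 0 0 0;0 0 0 0 0 0"
}}

```text
time_s: 51.88
tool_pos: [564.0, -317.1, 9.6]
ee_rot: [0.001, 0.704, 0.711, 0.0]
force: [0.4, 0.6, -3.3]
gripper_width: 0.564
gripper_force: 30.0
```

```bash
python3 to.py 563 -316 2.8 0.6
```

```text
t 51.88 pos [ 564.  -317.1    9.6] ydir 0.6 tilt 0.08 F [ 0.4  0.6 -3.3] w 0.564 gf 30.0
rz -0.0 | move before turn [ 1.1 -1.   6.8] | after turn [ 1.1 -1.   6.8]
```

Converted, -1 mm is -0.016, 0.5 mm is 0.008.

Emit:
{"fn": "creep_tool", "kwargs": {
  "steps": "0.016 -0.016 0.016 0 0 0;0 0 0.016 0 0 0;0 0 0.016 0 0 0;0 0 0.016 0 0 0;0 0 0.008 0 0 0;0 0 0 0 0 0"
}}

```text
time_s: 52.62
tool_pos: [562.5, -315.7, 4.2]
ee_rot: [-0.0, 0.704, 0.711, -0.0]
force: [0.4, 0.6, -3.3]
gripper_width: 0.566
gripper_force: 30.0
```

Emit:
{"fn": "creep_tool", "kwargs": {
  "steps": "0 0 0.008 0 0 0;0 0 0.0064 0 0 0;0 0 0 0 0 0"
}}

```text
time_s: 53.0
tool_pos: [562.5, -315.7, 3.3]
ee_rot: [-0.0, 0.704, 0.711, -0.0]
force: [-0.8, -0.3, -3.1]
gripper_width: 0.572
gripper_force: 30.0
```

```bash
python3 to.py 563 -316 2.8 0.6
```

```text
t 53.0 pos [ 562.5 -315.7    3.3] ydir 0.6 tilt 0.01 F [-0.8 -0.3 -3.1] w 0.572 gf 30.0
rz -0.0 | move before turn [-0.3  0.5  0.5] | after turn [-0.3  0.5  0.5]
```

Converted, 0.4 mm is 0.0064, 0.3 mm is 0.0048.

Emit:
{"fn": "creep_tool", "kwargs": {
  "steps": "0 0 0.0064 0 0 0;0 0 0.0048 0 0 0;0 0 0 0 0 0"
}}

```text
time_s: 53.38
tool_pos: [562.6, -315.7, 2.9]
ee_rot: [0.0, 0.704, 0.711, -0.0]
force: [-0.8, 0.9, -1.9]
gripper_width: 0.565
gripper_force: 30.0
```

Emit:
{"fn": "creep_tool", "kwargs": {
  "steps": "0 0 0.0048 0 0 0;0 0 0.0032 0 0 0;0 0 0 0 0 0"
}}

```text
time_s: 53.75
tool_pos: [562.6, -315.8, 2.9]
ee_rot: [-0.0, 0.704, 0.711, -0.0]
force: [-3.3, 1.9, 4.0]
gripper_width: 0.563
gripper_force: 30.0
```

Seated. Release, raise and move clear, then check.

Converted, -40 mm is -0.64, -35 mm is -0.56.

Emit:
{"fn": "creep_tool", "kwargs": {
  "steps": "0 0 0 0 0 0;0 0 0 0 0 0;0 0 0 0 0 0;0 0 0 0 0 0;0 0 0 0 0 0;0 0 0 0 0 0;0 0 -0.16 0 0 0;0 0 -0.4 0 0 0;0 0 -0.56 0 0 0;0 0 -0.64 0 0 0;0 0 -0.64 0 0 0",
  "finger_gap": 1.0,
  "grip_force": 30
}}

```text
time_s: 55.12
tool_pos: [562.5, -315.7, 154.3]
ee_rot: [0.0, 0.704, 0.711, 0.0]
force: [0.8, -0.4, -0.3]
gripper_width: 0.997
gripper_force: 0.0
```

Emit:
{"fn": "creep_tool", "kwargs": {
  "steps": "0 -0.8 0 0 0 0;0 -0.8 0 0 0 0;0 -0.8 0 0 0 0;0 0 0 0 0 0;0 0 0 0 0 0"
}}

```text
time_s: 55.75
tool_pos: [413.2, -317.6, 153.2]
ee_rot: [0.001, 0.704, 0.711, 0.0]
force: [0.6, 0.2, 0.0]
gripper_width: 1.003
gripper_force: 0.0
```

```bash
python3 - <<'E'
from h import *
from workcell import capture
S=capture("side");T=capture("top")
for c in(S,T):
  print()
  for o in lids(c): print(np.round(o[0],1),o[1],round(float(o[2]),1),np.round(o[3],1),round(float(o[4]),1))
cv2.imwrite("pics/c6.png",cv2.resize(S["color"][80:384,110:410],(592,600)))
E
```

```text

[471.1   8.1] 235 150.3 [ 624.8 1158.3  150.3] 89.0
[345.2 108.9] 211 145.6 [551.8 285.1 145.6] 47.7
[328.6 124.5] 236 145.4 [550.2 208.6 145.4] 47.1
[286.6 211.9] 425 69.7 [ 5.829e+02 -3.000e-01  6.970e+01] 51.0
[271.1 238. ] 518 70.1 [595.2 -71.   70.1] 51.5
[ 11.  292.9] 92 57.3 [ 291.8 -433.3   57.3] 15.9
[199.5 289.1] 629 95.7 [ 571.4 -236.1   95.7] 46.3
[159.2 325.2] 752 95.7 [ 563.6 -316.3   95.7] 45.9

[269.8 155.5] 264 69.9 [591.8 -71.2  69.9] 49.7
[242.9 160.1] 258 69.8 [5.787e+02 2.000e-01 6.980e+01] 49.9
[126.2 161.4] 268 145.3 [549.1 286.6 145.3] 45.3
[156.8 161.9] 254 145.2 [548.  210.7 145.2] 43.4
[216.5 163.8] 265 69.6 [567.9  69.9  69.6] 49.8
[334.3 161.8] 230 95.9 [ 567.7 -236.8   95.9] 44.2
[364.8 164.8] 212 95.6 [ 560.5 -316.2   95.6] 43.1
```

View pics/c6.png

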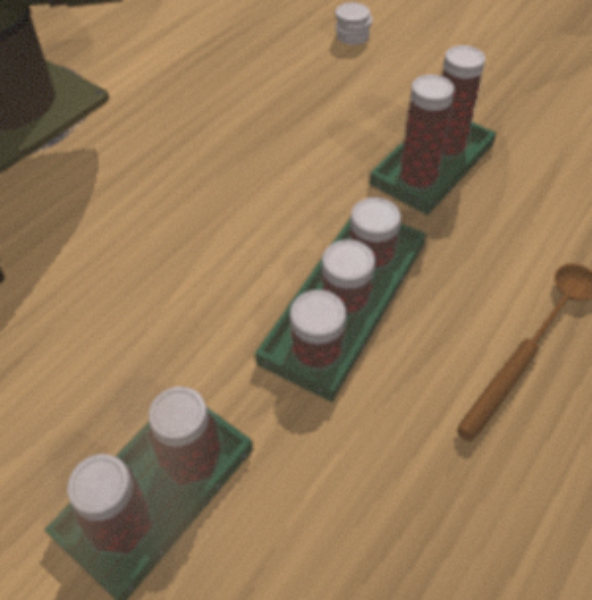

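All seven jars stand upright in their trays: hex lids at (100,487) and (178,417), low at (318,315), (348,262) and (375,217), tall at (432,90) and (463,62). Lid heights measure 146, 96 and 70 mm, which matches seated jars.

```bash
python3 -c "from workcell import job;print(job.sign_off())"
```

```text
the job is handed in; nothing more can be done
None
```

All three jars stand upright in their own trays and all seven jars are still standing; I handed the job in at about 56 s, after two light grips slipped on the low-tray jars and I redid those slides with a firmer grip, lifted about 2 mm.

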